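Finish the carton layer and hold the fittings chest open

ROBOT

A 6-joint arm with a two-finger parallel gripper is mounted at the origin on the work surface. World frame = base frame: x ahead of the robot, y to its left, z up, the work surface at z = 0. Lengths are in m, angles in rad, forces in N, time in s.
With the tool pointing down it reaches from about 0.35 to 0.875 m from the base axis. Payload 4.2 kg.
Tool frame: the origin (TCP) lies at the very end of the fingers, on their centre line; the grasp point (between the pads) lies 19 mm behind it; z points along the fingers, x is the direction in which the jaws open and shut, and the axes are right-handed (so a half turn about z gives the same grasp; the last joint's range is limited). The gripper opens to 87 mm and grips with 3 to 60 N. Pads are 19 mm wide; open, the fingers measure 117 mm over their backs; the gripper's body (75 mm by 190 mm) begins 51 mm behind the grasp point.
Start: joints at [-0.989, 0.385, 0.008, 0, -1.194, -0.259], TCP at [0.198, -0.593, 0.183] pointing down, gripper open.
Joint ranges: [-3.14, 3.14], [-1.21, 2.06], [-1.07, 1.41], [-3.16, 2.05], [-2.99, -0.16], [-3.1, 3.1]. Speed limits (rad/s): [2.79, 2.79, 3.14, 3.14, 3.14, 3.14].

INTERFACE

Orientations are given as a rotation vector (axis times angle).
In Python, from bench import monitor, cams, workorder, spot_in, silhouettes, tip_of gives the robot as it stands.
- The arm moves only by the shell command python3 -m jog 'ROWS'. ROWS is text: rows parted by semicolons, each of 7 numbers parted by spaces: the opening, from 0 (shut) to 1 (fully open), then the shift along the world's x, y, z in units of 500 mm (1.0 is 500 mm), then the turn, a rotation vector about the world's x, y, z in units of 180 degrees (1.0 is 180 degrees). In form: grip tx ty tz rx ry rz; .... A call has exactly 5 rows; each row shifts and turns the commanded pose from where the row before left it; what a row does not reach is not made up. A row lasts 1/12 s, in which the tool goes at most 41.7 mm and 7.16 degrees, less where a joint would pass 70% of its speed; a pose out of reach is approached as far as the arm can. A call with a number of a shift or a turn outside -1 to 1 is refused whole. A call with a gripper value outside its range is refused whole. The fingers move at their own pace and stop on an object; the grip force is fixed at half the most. Time passes only in rows, so rows that do not move let the fingers close, or fill a call up. It gives the time, the measured TCP pose, the force and the opening at its end, in the units of the state.
- monitor.state(): the state, without advancing time (a new reading comes with each control period).
- cams.camera(name): name is "scene" or "side" or "wrist"; returns a dict with "frame" (400x640x3 uint8, red, green, blue), "fx", "fy", "cx", "cy" (pixels), "k1" (the pictures are not rectified: a ray, as slopes to the right and down, at radius r is drawn at 1 + k1 r^2 times it, then the intrinsics apply), "rvec" (rotation vector, rad) and "tvec" (3), from world to camera coordinates, as OpenCV has them. Camera axes: x right, y down, z forward; pixel columns grow to the right and rows downward; lengths in m; the calibration is good to about 2 mm. A picture is of the moment at which its call begins. There is no depth.
- workorder.sign_off(): hands the job in, once; it reports no verdict.
Trained networks look in a picture, given as the dict that the camera call returned (one of the last four; its "shot" number tells which), for a name from the list of things; names that differ only in an ending like _2 or _b are one class to them, and where a whole thing is asked for, a point or a joint stands for the part that bears it (a point fixed in the world has none). Each returns a list of dicts, best first, with "conf" (0 to 1); they miss things now and then, are a little off and sometimes report something else, mostly with a low value. They report only what shows in the picture. A call takes as long as a camera call. They do not tell look-alikes from the thing itself.
- spot_in(picture, thing): "point" ([row, column] in pixels, amid what is visible of it).
- silhouettes(picture, thing): "region" (400x640 bool, what is visible of it) and "point" ([row, column] in pixels, amid what is visible of it).
- tip_of(picture, thing): "point" ([row, column] in pixels: a listed point, or the origin of a listed thing).
The state is a dict: "t": time; "qpos": joint angles; "joint_vel": joint speeds; "tau": joint torques, N m; "tool_pos": TCP position; "ee_rot": TCP orientation; "contact_force": force on the tool from outside, world axes, zero at the start; "torque": the same for the moment, N m; "finger_gap": finger opening in m.
Only numpy, scipy, OpenCV 4.12 (cv2) and the standard library are available. Lean on these libraries where they do the work, as an engineer would, in place of code of your own. Each camera call takes 0.05 s, during which the arm holds its last target.

TASK

Finish the layer of fittings cartons on the plywood board: lay the two cartons that stand beside it flat into the two empty pencilled outlines, so that the four make a pinwheel around a square hole, and let go of them. Then lift the lid of the steel chest by its bar handle and finish while still holding the handle with the lid steady at 60 degrees from shut (it falls if let go), so that I can lower the layer in. Do not let the lid rest on anything else, keep the two cartons already laid in their outlines, and leave the tee, the coupling and the tin where they are.

Things in the scene. Friction and masses are not known exactly. Their poses are not given: they have to be found in the camera images.
- board: Fixed plywood board, 175 x 175 x 16 mm, flat. Origin: centre of its underside, z up. Four pencilled outlines 100 x 48 mm, 6 mm apart, form a pinwheel round a central 58 x 58 mm hole: in board axes, centres (-27,-53) and (27,53) mm have the length along x, (53,-27) and (-53,27) mm along y. Gripping a carton across its width 14 mm off its middle, towards the hole, leaves a finger room there.
- slot_b (a point): Centre of an empty outline, on the board's top face, at (53,-27) mm in the board's axes; the carton's length goes along the board's y. Axes as the board's.
- slot_c (a point): Centre of the other empty outline, on the board's top face, at (27,53) mm in the board's axes; the carton's length goes along the board's x. Axes as the board's.
- carton_1: Loose carton standing on the table, to be laid in either empty outline, either way round. 100 x 48 x 45 mm (its x, y, z), 0.17 to 0.29 kg, closed, brown cardboard. Origin: centre of its underside; x along its length, z up.
- carton_2: Loose carton like carton_1, to be laid in the other empty outline. 100 x 48 x 45 mm (its x, y, z), 0.17 to 0.29 kg, closed, brown cardboard. Origin: centre of its underside; x along its length, z up.
- carton_laid_a: Loose carton already lying in the outline at (-27,-53) mm on the board. 100 x 48 x 45 mm (its x, y, z), 0.17 to 0.29 kg, closed, brown cardboard. Origin: centre of its underside; x along its length, z up.
- carton_laid_d: Loose carton already lying in the outline at (-53,27) mm on the board. 100 x 48 x 45 mm (its x, y, z), 0.17 to 0.29 kg, closed, brown cardboard. Origin: centre of its underside; x along its length, z up.
- chest: Fixed grey sheet-steel chest, 200 (x) x 210 (y) x 90 mm high, empty. Origin: centre of its underside, z up; the lid hinges on its +x rim (away from the robot) and the lid's handle stands out on its -x side.
- lid (a joint): Angle of the chest's lid in rad: 0 shut (flat), grows as the front edge rises, to 1.9. The lid is a steel plate 200 x 210 x 6 mm, 0.3 to 0.7 kg with its handle, on a free hinge: it falls shut when let go below about 1.5 rad. 60 degrees is 1.047.
- lid_hinge (a point): Middle of the hinge line: on the chest's +x rim, 91 mm above the table; the line runs along the chest's y. x, y, z as the chest's when the lid is shut; turns with the lid.
- pull_mid (a point): Middle of the lid's bar handle: round steel bar 10 mm thick, 110 mm long, parallel to the hinge line, on two 10 mm arms at its ends, with 37 mm open between bar and lid edge. Lid shut: 242 mm from the hinge line towards the chest's -x, 94 mm above the table. The bar can turn between the fingers that pinch it. Turns with the lid.
- tee: White plastic pipe tee, 80 x 64 x 36 mm, lying on the table; to be left alone. Origin: under its middle.
- coupling: White plastic pipe coupling, 42 mm across and 50 mm tall, standing open end up; to be left alone. Origin: centre of its underside.
- tin: Bare metal tin, 64 mm across and 85 mm tall, standing; to be left alone. Origin: centre of its underside.
Things that resemble listed ones, but are neither listed nor needed, are in the scene too. Leave any blue or pink look-alike of the carton_2 alone.

How it is judged:
On the way, in this order (a step that is already met when the one before it is completed fails the run):
1. all four cartons lie flat in their outlines, at rest and let go, with the chest still shut ((((x of carton_1 in the frame of board between 0.042 and 0.064 m and y of carton_1 in the frame of board between -0.038 and -0.016 m and z of carton_1 in the frame of board between 0.011 and 0.021 m and angle between carton_1's own z axis and vertical below 0.1 rad and angle between the x axis of carton_1 and the y axis of board, either way round below 0.16 rad) and (x of carton_2 in the frame of board between 0.016 and 0.038 m and y of carton_2 in the frame of board between 0.042 and 0.064 m and z of carton_2 in the frame of board between 0.011 and 0.021 m and angle between carton_2's own z axis and vertical below 0.1 rad and angle between the x axis of carton_2 and the x axis of board, either way round below 0.16 rad)) or ((x of carton_2 in the frame of board between 0.042 and 0.064 m and y of carton_2 in the frame of board between -0.038 and -0.016 m and z of carton_2 in the frame of board between 0.011 and 0.021 m and angle between carton_2's own z axis and vertical below 0.1 rad and angle between the x axis of carton_2 and the y axis of board, either way round below 0.16 rad) and (x of carton_1 in the frame of board between 0.016 and 0.038 m and y of carton_1 in the frame of board between 0.042 and 0.064 m and z of carton_1 in the frame of board between 0.011 and 0.021 m and angle between carton_1's own z axis and vertical below 0.1 rad and angle between the x axis of carton_1 and the x axis of board, either way round below 0.16 rad))) and x of carton_laid_a in the frame of board between -0.038 and -0.016 m and y of carton_laid_a in the frame of board between -0.064 and -0.042 m and z of carton_laid_a in the frame of board between 0.011 and 0.021 m and angle between each of carton_laid_a, carton_laid_d's own z axis and vertical below 0.1 rad and angle between the x axis of carton_laid_a and the x axis of board, either way round below 0.16 rad and x of carton_laid_d in the frame of board between -0.064 and -0.042 m and y of carton_laid_d in the frame of board between 0.016 and 0.038 m and z of carton_laid_d in the frame of board between 0.011 and 0.021 m and angle between the x axis of carton_laid_d and the y axis of board, either way round below 0.16 rad and linear speed of each of carton_1, carton_2, carton_laid_a, carton_laid_d below 0.02 m/s and contact force between each of the fingers, the arm and carton_1 below 0.2 N and contact force between each of the fingers, the arm and carton_2 below 0.2 N and contact force between each of the fingers, the arm and carton_laid_a below 0.2 N and contact force between each of the fingers, the arm and carton_laid_d below 0.2 N and value of joint lid below 0.1 rad), for 0.2 s.
2. the lid is raised by its handle (value of joint lid above 0.4 rad and contact force between the fingers and chest above 0.5 N and distance between the grasp point and pull_mid below 0.07 m), for 0.1 s.
At the end, for the whole second after the job is handed in: Fingers on the bar handle (over 0.5 N, grasp point within 70 mm of its middle), lid steady at 60 +-6 degrees, nothing else touching chest or lid; all four cartons flat, at rest and untouched, one in each outline, within 11 mm each way and 9 degrees (value of joint lid between 0.942 and 1.152 rad and velocity of joint lid between -0.1 and 0.1 rad/s and contact force between the fingers and chest above 0.5 N and distance between the grasp point and pull_mid below 0.07 m and contact force between chest and carton_1 below 0.3 N and contact force between chest and carton_2 below 0.3 N and contact force between chest and carton_laid_a below 0.3 N and contact force between chest and carton_laid_d below 0.3 N and contact force between chest and tee below 0.3 N and contact force between chest and coupling below 0.3 N and contact force between chest and tin below 0.3 N and (((x of carton_1 in the frame of board between 0.042 and 0.064 m and y of carton_1 in the frame of board between -0.038 and -0.016 m and z of carton_1 in the frame of board between 0.011 and 0.021 m and angle between carton_1's own z axis and vertical below 0.1 rad and angle between the x axis of carton_1 and the y axis of board, either way round below 0.16 rad) and (x of carton_2 in the frame of board between 0.016 and 0.038 m and y of carton_2 in the frame of board between 0.042 and 0.064 m and z of carton_2 in the frame of board between 0.011 and 0.021 m and angle between carton_2's own z axis and vertical below 0.1 rad and angle between the x axis of carton_2 and the x axis of board, either way round below 0.16 rad)) or ((x of carton_2 in the frame of board between 0.042 and 0.064 m and y of carton_2 in the frame of board between -0.038 and -0.016 m and z of carton_2 in the frame of board between 0.011 and 0.021 m and angle between carton_2's own z axis and vertical below 0.1 rad and angle between the x axis of carton_2 and the y axis of board, either way round below 0.16 rad) and (x of carton_1 in the frame of board between 0.016 and 0.038 m and y of carton_1 in the frame of board between 0.042 and 0.064 m and z of carton_1 in the frame of board between 0.011 and 0.021 m and angle between carton_1's own z axis and vertical below 0.1 rad and angle between the x axis of carton_1 and the x axis of board, either way round below 0.16 rad))) and x of carton_laid_a in the frame of board between -0.038 and -0.016 m and y of carton_laid_a in the frame of board between -0.064 and -0.042 m and z of carton_laid_a in the frame of board between 0.011 and 0.021 m and angle between each of carton_laid_a, carton_laid_d's own z axis and vertical below 0.1 rad and angle between the x axis of carton_laid_a and the x axis of board, either way round below 0.16 rad and x of carton_laid_d in the frame of board between -0.064 and -0.042 m and y of carton_laid_d in the frame of board between 0.016 and 0.038 m and z of carton_laid_d in the frame of board between 0.011 and 0.021 m and angle between the x axis of carton_laid_d and the y axis of board, either way round below 0.16 rad and linear speed of each of carton_1, carton_2, carton_laid_a, carton_laid_d below 0.02 m/s and contact force between each of the fingers, the arm and carton_1 below 0.2 N and contact force between each of the fingers, the arm and carton_2 below 0.2 N and contact force between each of the fingers, the arm and carton_laid_a below 0.2 N and contact force between each of the fingers, the arm and carton_laid_d below 0.2 N); the arm keeps its last pose, push and grip.
It fails at once if the tee is moved by more than 30 mm or knocked over (distance of tee from where it was at the start of the episode above 0.03 m or angle between tee's own z axis and vertical above 0.5 rad).
It fails at once if the coupling is moved by more than 30 mm or knocked over (distance of coupling from where it was at the start of the episode above 0.03 m or angle between coupling's own z axis and vertical above 0.5 rad).
It fails at once if the tin is moved by more than 30 mm or knocked over (distance of tin from where it was at the start of the episode above 0.03 m or angle between tin's own z axis and vertical above 0.5 rad).
It also fails if it takes over 72 s, if anything falls off the work surface, if the arm or the gripper's body presses on something with over 40 N, if the wrist force passes 120 N, or if a joint passes its speed limit or range.

## Working session

There is one attempt and no reset: what is moved stays moved. The work goes in short steps, Python scripts to look and compute and a shell command to move; the robot and the scene stay as the last step left them, time stands still between calls to the robot, and variables do not carry over. Pictures are saved under pics/ and viewed, and the job is handed in when it is done.

```bash
ls; mkdir -p pics; python3 - <<'E'
from bench import monitor,cams
import cv2
print(monitor.state())
for n in ["scene","side","wrist"]:
    c=cams.camera(n); cv2.imwrite(f"pics/{n}0.png",c["frame"][:,:,::-1]); print(n,{k:v for k,v in c.items() if k!="frame"})
E
```

```text
pics
{'t': 0.0, 'qpos': array([-9.89392970e-01,  3.85576447e-01,  6.63128952e-03, -5.28455998e-04,
       -1.19396816e+00, -2.58617067e-01]), 'joint_vel': array([ 0.00153565, -0.00023318,  0.00065523,  0.00038398, -0.00188668,
       -0.00088648]), 'tau': array([ 5.73046927e-04, -3.90663350e+01,  1.87407804e+01,  4.21986982e+00,
        1.11073803e-02, -1.76455023e-04]), 'tool_pos': array([ 0.19807538, -0.59206394,  0.18144544]), 'ee_rot': array([-1.83479678e+00, -2.54790191e+00, -1.90769232e-03]), 'contact_force': array([-0.2135482 ,  0.15711719, -0.19390401]), 'torque': array([ 0.01935267, -0.02025101, -0.00156754]), 'finger_gap': 0.08675561701806477}
scene {'fx': 394.0022204729821, 'fy': 394.0022204729821, 'cx': 322.31958712018167, 'cy': 203.43728958953747, 'k1': -0.044835708907920754, 'rvec': array([ 1.30086217,  2.12549452, -1.03694901]), 'tvec': array([ 0.24831898, -0.23635935,  1.44369004]), 'shot': 1}
side {'fx': 516.1872010244313, 'fy': 516.1872010244313, 'cx': 320.88680189068816, 'cy': 204.45993270263887, 'k1': -0.1064771804678337, 'rvec': array([ 0.74719142, -2.59733918,  1.08979005]), 'tvec': array([0.50929812, 0.25487353, 1.11446707]), 'shot': 2}
wrist {'fx': 304.80725892062185, 'fy': 304.80725892062185, 'cx': 318.34124465101064, 'cy': 198.51044641191925, 'k1': 0.006054018922147453, 'rvec': array([-1.71993789, -2.38417807, -0.37499398]), 'tvec': array([ 0.62460306, -0.03798505,  0.39332596]), 'shot': 3}
```

View pics/scene0.png

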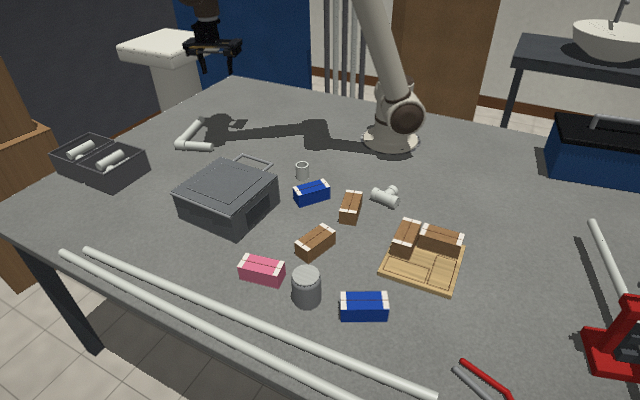

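View pics/side0.png

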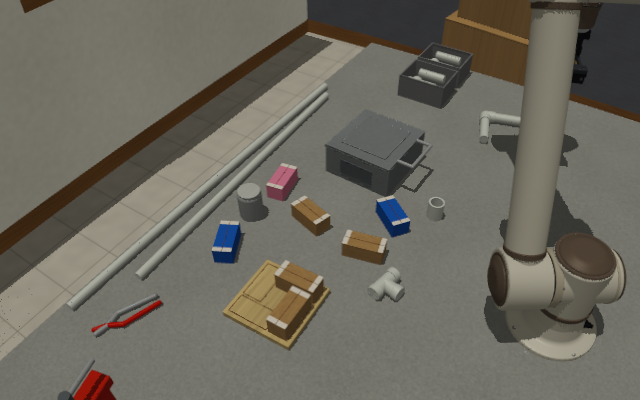

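View pics/wrist0.png

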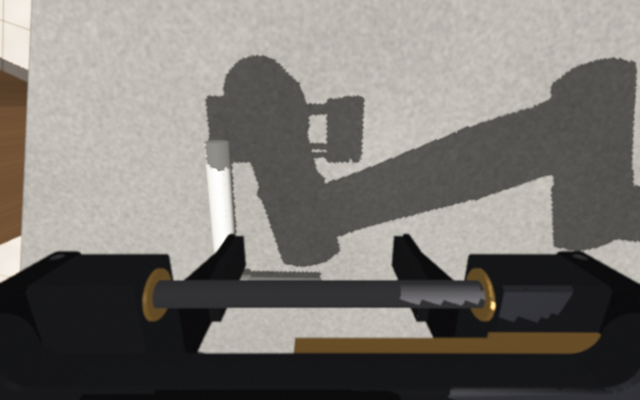

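```bash
cat > h.py <<'E'
import numpy as np, cv2
from scipy.spatial.transform import Rotation as R
from scipy.optimize import minimize
from bench import monitor,cams,spot_in,silhouettes,tip_of
def proj(c,P):
    P=np.atleast_2d(P); K=np.array([[c["fx"],0,c["cx"]],[0,c["fy"],c["cy"]],[0,0,1]])
    return cv2.projectPoints(P.astype(float),c["rvec"],c["tvec"],K,np.array([c["k1"],0,0,0,0.]))[0][:,0]
def ray(c,px):  # px (col,row)
    K=np.array([[c["fx"],0,c["cx"]],[0,c["fy"],c["cy"]],[0,0,1]])
    u=cv2.undistortPoints(np.array([[px]],float),K,np.array([c["k1"],0,0,0,0.]))[0,0]
    Rm=R.from_rotvec(c["rvec"]).as_matrix(); o=-Rm.T@c["tvec"]
    return o,Rm.T@np.array([u[0],u[1],1])
def atz(c,px,z):
    o,d=ray(c,px); return o+d*(z-o[2])/d[2]
def tri(c1,p1,c2,p2):
    o1,d1=ray(c1,p1);o2,d2=ray(c2,p2)
    s=np.linalg.lstsq(np.c_[d1,-d2],o2-o1,rcond=None)[0]
    a=o1+s[0]*d1;b=o2+s[1]*d2
    return (a+b)/2,np.linalg.norm(a-b)
def box(x,y,yaw,L=.1,W=.048,z0=0,z1=.045):
    c,s=np.cos(yaw),np.sin(yaw)
    return np.array([[x+c*a*L/2-s*b*W/2,y+s*a*L/2+c*b*W/2,z] for a in(-1,1) for b in(-1,1) for z in(z0,z1)])
def hullmask(c,P,m=None):
    if m is None: m=np.zeros((1600,2560),np.uint8)
    p=proj(c,P)*4+1.5
    h=cv2.convexHull(p.astype(np.float32))[:,0]
    cv2.fillPoly(m,[np.round(h*16).astype(np.int32)],255,shift=4); return m
def soft(m): return cv2.resize(m,(640,400),interpolation=cv2.INTER_AREA)/255.
def fitbox(obs,x0,L=.1,W=.048,z0=0,z1=.045):
    # obs list of (cam, region)
    def cost(v):
        return sum(np.abs(soft(hullmask(c,box(v[0],v[1],v[2],L,W,z0,z1)))-r).sum() for c,r in obs)
    best=None
    for dy in np.linspace(0,np.pi,6,endpoint=False):
        s=[x0[0],x0[1],x0[2]+dy]
        r=minimize(cost,s,method="Nelder-Mead",options=dict(initial_simplex=[s,[s[0]+.015,s[1],s[2]],[s[0],s[1]+.015,s[2]],[s[0],s[1],s[2]+.25]],xatol=2e-4,fatol=.5))
        if best is None or r.fun<best.fun: best=r
    return best.x,best.fun
E
cat > d1.py <<'E'
from h import *
import pickle
S=cams.camera("scene");D=cams.camera("side")
out={}
for n,c in(("scene",S),("side",D)):
    for t in ["carton_1","board","chest","lid","tee","coupling","tin"]:
        r=silhouettes(c,t); out[n,t]=r
        print(n,t,[(round(a["conf"],2),np.round(a["point"]).astype(int).tolist(),int(a["region"].sum())) for a in r])
    for t in ["carton_1","board","chest","lid_hinge","pull_mid","slot_b","slot_c","tee","coupling","tin"]:
        r=tip_of(c,t); out[n,t,"tip"]=r
        print(n,t,"tip",[(round(a["conf"],2),np.round(a["point"],1).tolist()) for a in r])
pickle.dump((S,D,out),open("d1.pkl","wb"))
E
python3 d1.py
```

```text
scene carton_1 [(0.94, [210, 350], 598), (0.94, [244, 314], 1047), (0.93, [272, 260], 1255), (0.77, [305, 367], 1419), (0.76, [196, 312], 784), (0.3, [170, 302], 254)]
scene board [(0.66, [270, 426], 2716), (0.49, [196, 230], 6367)]
scene chest [(0.89, [196, 229], 6272)]
scene lid [(0.88, [183, 226], 3490)]
scene tee [(0.66, [196, 392], 482)]
scene coupling [(0.75, [168, 304], 244), (0.66, [244, 310], 1088), (0.57, [269, 425], 2696)]
scene tin [(0.62, [285, 305], 1180)]
scene carton_1 tip [(0.87, [199.0, 311.0]), (0.85, [314.2, 366.6]), (0.84, [213.0, 347.6]), (0.78, [248.5, 314.2]), (0.68, [277.5, 264.2])]
scene board tip [(0.86, [260.9, 424.5])]
scene chest tip [(0.55, [212.1, 231.3])]
scene lid_hinge tip [(0.85, [204.7, 196.2])]
scene pull_mid tip [(0.67, [159.2, 257.0])]
scene slot_b tip [(0.55, [269.5, 407.7])]
scene slot_c tip [(0.55, [269.5, 407.7])]
scene tee tip [(0.94, [201.9, 383.8]), (0.38, [269.4, 405.7])]
scene coupling tip [(0.76, [172.6, 300.7])]
scene tin tip [(0.97, [296.2, 304.7])]
side carton_1 [(0.95, [241, 230], 935), (0.88, [248, 361], 1130), (0.77, [183, 280],
[... 328 characters left out ...]
4)]
side carton_1 tip [(0.94, [223.2, 391.9]), (0.8, [222.7, 306.8]), (0.77, [251.3, 365.0]), (0.73, [186.8, 281.5]), (0.68, [243.6, 229.6])]
side board tip [(0.69, [305.2, 278.9]), (0.61, [254.1, 363.5])]
side chest tip [(0.71, [163.2, 376.7]), (0.4, [320.9, 287.3])]
side lid_hinge tip [(0.83, [127.0, 347.9]), (0.24, [216.4, 252.1])]
side pull_mid tip [(0.88, [153.9, 418.7]), (0.58, [126.6, 350.3])]
side slot_b tip [(0.81, [310.3, 253.9]), (0.76, [281.7, 266.3]), (0.55, [215.0, 252.1])]
side slot_c tip [(0.81, [310.3, 253.9]), (0.76, [281.7, 266.3]), (0.55, [215.0, 252.1])]
side tee tip [(0.79, [288.6, 385.5])]
side coupling tip [(0.72, [216.0, 436.5])]
side tin tip [(0.82, [214.5, 252.4])]
```

```bash
cat > d2.py <<'E'
from h import *
import pickle
S,D,out=pickle.load(open("d1.pkl","rb"))
reg=lambda n,t,p: min(out[n,t],key=lambda a:np.hypot(*(np.array(a["point"])-p)))["region"]
for nm,ps,pd in (("A",(210,350),(248,361)),("B",(244,314),(217,310)),("pink",(272,260),(183,280)),("blue1",(305,367),(241,230)),("blue2",(196,312),(214,394))):
    rs=reg("scene","carton_1",ps);rd=reg("side","carton_1",pd)
    x0=(atz(S,ps[::-1],.022)[:2]+atz(D,pd[::-1],.022)[:2])/2
    x,f=fitbox([(S,rs),(D,rd)],[*x0,0]); print(nm,np.round(x,4),np.degrees(x[2])%180,f,rs.sum(),rd.sum())
    for n,c,r in(("S",S,rs),("D",D,rd)):
        print("   ",n,np.round(fitbox([(c,r)],[*x[:2],x[2]])[0],4))
rs=reg("scene","chest",(196,229));rd=reg("side","chest",(152,376))
ps,pd=(196,229),(152,376)
x0=(atz(S,ps[::-1],.045)[:2]+atz(D,pd[::-1],.045)[:2])/2
x,f=fitbox([(S,rs),(D,rd)],[*x0,0],.2,.21,0,.094);print("chest",np.round(x,4),np.degrees(x[2]),f,rs.sum()+rd.sum())
tips={t:(out["scene",t,"tip"][0]["point"][::-1],out["side",t,"tip"][0]["point"][::-1]) for t in("lid_hinge","pull_mid","tee","coupling","tin","board","chest")}
for t,(a,b) in tips.items(): print(t,*tri(S,a,D,b))
def wood(c,r0,r1,c0,c1):
    h=cv2.cvtColor(c["frame"],cv2.COLOR_RGB2HSV); m=np.zeros((400,640),bool)
    f=c["frame"].astype(int)
    m[r0:r1,c0:c1]=((f[...,0]-f[...,2])>18)[r0:r1,c0:c1]
    # add white-tape: fill via closing
    k=cv2.morphologyEx(m.astype(np.uint8),cv2.MORPH_CLOSE,np.ones((9,9)));return k>0
ws=wood(S,208,302,370,475);wd=wood(D,255,350,215,340)
cv2.imwrite("pics/ws.png",np.vstack([S["frame"][:,:,::-1][180:310,350:500]*(1-.5*ws[180:310,350:500,None]),D["frame"][:,:,::-1][240:370,200:350]*(1-.5*wd[240:370,200:350,None])]).repeat(2,0).repeat(2,1))
def bparts(v):
    x,y,w=v;c,s=np.cos(w),np.sin(w)
    P=[box(x,y,w,.175,.175,0,.016)]
    for (a,b,q) in((-.027,-.053,0),(-.053,.027,np.pi/2)):
        P.append(box(x+c*a-s*b,y+s*a+c*b,w+q,z0=.016,z1=.061))
    return P
def cost(v):
    t=0
    for c,r in((S,ws),(D,wd)):
        m=None
        for P in bparts(v): m=hullmask(c,P,m)
        t+=np.abs(soft(m)-r).sum()
    return t
x0=tri(S,tips["board"][0],D,tips["board"][1])[0][:2]
res=[]
for y0 in np.radians(np.arange(-180,180,30)):
    s=[*x0,y0]; r=minimize(cost,s,method="Nelder-Mead",options=dict(initial_simplex=[s,[s[0]+.015,s[1],y0],[s[0],s[1]+.015,y0],[*x0,y0+.25]],xatol=2e-4,fatol=.5)); res.append((r.fun,np.round(r.x,4).tolist()))
res.sort();print(res[:4],ws.sum()+wd.sum())
b=res[0][1]
I=S["frame"][:,:,::-1].copy();J=D["frame"][:,:,::-1].copy()
for c,im in((S,I),(D,J)):
    for P in bparts(b):
        for p in proj(c,P): cv2.circle(im,tuple(int(v) for v in np.round(p)),1,(0,255,0),-1)
    for p in proj(c,box(*x,.2,.21,0,.094)): cv2.circle(im,tuple(int(v) for v in np.round(p)),1,(0,255,0),-1)
cv2.imwrite("pics/ov.png",cv2.resize(np.vstack([I[120:310,150:500],J[100:360,200:550]]),None,fx=1.3,fy=1.3))
E
python3 d2.py
```

```text
A [0.4511 0.0473 0.2445] 14.009391467089008 201.23921568627452 598 1130
    S [0.452  0.0435 3.4151]
    D [0.4503 0.0494 3.3984]
B [0.6208 0.0246 2.8455] 163.037837787618 143.28235294117647 1047 1007
    S [0.6209 0.0228 2.8579]
    D [0.6193 0.028  2.8414]
pink [ 0.7587 -0.0439  1.7503] 100.28674862177843 121.08235294117647 1255 793
    S [ 0.7591 -0.0453  1.7449]
    D [ 0.7572 -0.041   1.7755]
blue1 [0.7452 0.2074 2.0568] 117.84457880658532 207.54509803921567 1419 935
    S [0.7453 0.2073 2.0422]
    D [0.743  0.2102 2.0949]
blue2 [ 0.4409 -0.0841 -0.6442] 143.0894920481139 121.07450980392156 784 952
    S [ 0.4401 -0.0861 -0.6349]
    D [ 0.4391 -0.0813 -0.6564]
chest [ 0.5908 -0.2713 -0.0486] -2.7872460040171747 526.9568627450981 12173
lid_hinge [ 0.69048976 -0.28853959  0.0814215 ] 0.0051501985660193745
pull_mid [ 0.4550004  -0.25941387  0.09772933] 0.0007209748437002839
tee [ 0.35509223  0.11023193 -0.00528683] 0.0026211178652339653
coupling [ 0.34719557 -0.17196992  0.00304609] 0.016336234875216352
tin [ 0.76519037  0.07751542 -0.00268214] 0.011475119838109386
board [ 0.53593818  0.28299914 -0.00062997] 0.0013619871180403263
chest [ 0.58667527 -0.27727776 -0.01001244] 0.007987976711512133
[(np.float64(305.6392156862745), [0.5423, 0.2796, 0.0332]), (np.float64(307.49411764705883), [0.5422, 0.2797, 0.0279]), (np.float64(311.5098039215686), [0.5421, 0.2801, 0.0335]), (np.float64(855.4039215686274), [0.5422, 0.2791, -1.5411])] 10628[ WARN:0@17.941] global loadsave.cpp:1063 imwrite_ Unsupported depth image for selected encoder is fallbacked to CV_8U.
```

View pics/ws.png

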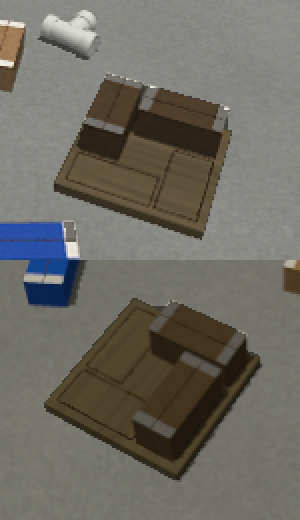

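View pics/ov.png

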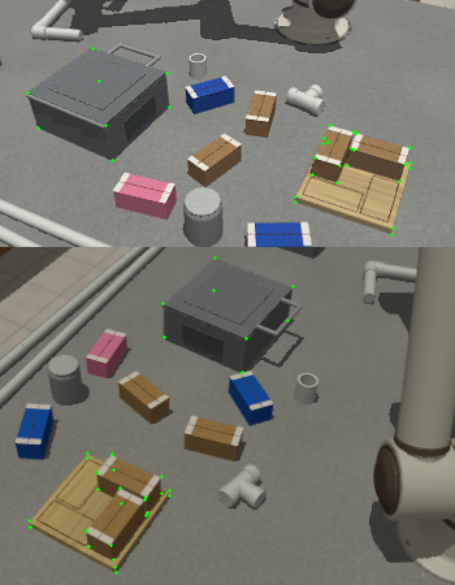

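```bash
python3 -m jog '0.75 0.0296 0.0714 -0.0024 0 0 -0.0014;0.75 0.0296 0.0714 -0.0024 0 0 -0.0014;0.75 0.0296 0.0714 -0.0024 0 0 -0.0014;0.75 0.0296 0.0714 -0.0024 0 0 -0.0014;0.75 0.0296 0.0714 -0.0024 0 0 -0.0014'
python3 -m jog '0.75 0.0296 0.0714 -0.0024 0 0 -0.0014;0.75 0.0296 0.0714 -0.0024 0 0 -0.0014;0.75 0.0296 0.0714 -0.0024 0 0 -0.0014;0.75 0.0296 0.0714 -0.0024 0 0 -0.0014;0.75 0.0296 0.0714 -0.0024 0 0 -0.0014'
python3 -m jog '0.75 0.0296 0.0714 -0.0024 0 0 -0.0014;0.75 0.0296 0.0714 -0.0024 0 0 -0.0014;0.75 0.0296 0.0714 -0.0024 0 0 -0.0014;0.75 0.0296 0.0714 -0.0024 0 0 -0.0014;0.75 0.0296 0.0714 -0.0024 0 0 -0.0014'
cat >> h.py <<'E'
def st():
    s=monitor.state(); Rm=R.from_rotvec(s["ee_rot"]).as_matrix()
    print("t %.2f tcp %s jaw %.2f deg tilt %.2f z %s F %s gap %.4f q6 %.2f"%(s["t"],np.round(s["tool_pos"],4),np.degrees(np.arctan2(Rm[1,0],Rm[0,0])),np.degrees(np.arccos(-Rm[2,2])),np.round(Rm[:,2],3),np.round(s["contact_force"],1),s["finger_gap"],s["qpos"][5])); return s
def snap(n,f):
    c=cams.camera(n); cv2.imwrite("pics/"+f,c["frame"][:,:,::-1]); return c
E
python3 - <<'E'
from h import *
st(); c=snap("wrist","w1.png"); Rm=R.from_rotvec(c["rvec"]).as_matrix(); print(-Rm.T@c["tvec"],Rm[2])
E
```

```text
t: 2.37
tool_pos: [0.2725, -0.4127, 0.1765]
ee_rot: [1.864, 2.528, -0.0]
contact_force: [1.2, -0.0, -0.8]
finger_gap: 0.0674
t: 2.78
tool_pos: [0.3467, -0.234, 0.1709]
ee_rot: [1.891, 2.507, 0.001]
contact_force: [0.6, 0.1, 0.2]
finger_gap: 0.0654
t: 3.2
tool_pos: [0.4207, -0.0552, 0.165]
ee_rot: [1.918, 2.487, 0.002]
contact_force: [1.1, -1.2, 0.3]
finger_gap: 0.065
t 3.20 tcp [ 0.4207 -0.0552  0.165 ] jaw 104.73 deg tilt 0.08 z [ 0.001  0.    -1.   ] F [ 1.1 -1.2  0.3] gap 0.0650 q6 -1.57
[ 0.33896248 -0.07774961  0.36748016] [ 0.29581703  0.07868725 -0.95199822]
```

```bash
python3 - <<'E'
from h import *
print(np.round(monitor.state()["qpos"],3))
E
```

```text
[ 0.264  0.054 -0.475 -0.    -1.037 -1.573]
```

View pics/w1.png

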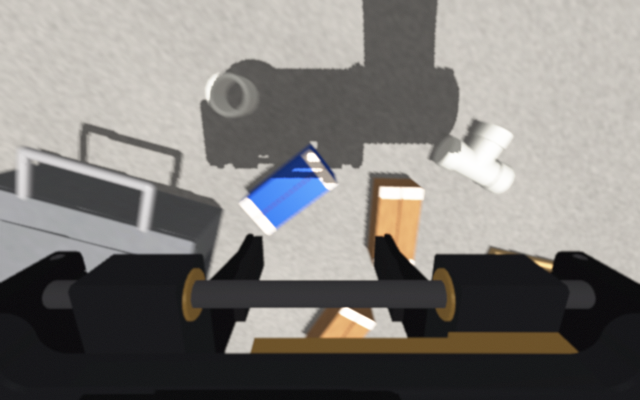

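```bash
python3 - <<'E'
from h import *
c=cams.camera("wrist"); im=c["frame"][:,:,::-1].copy()
for v in ([0.4511,.0473,.2445],[.6208,.0246,2.8455],[.4409,-.0841,-.6442]):
    p=proj(c,box(*v))
    for i in range(8):
        for j in range(i):
            if bin(i^j).count("1")==1: cv2.line(im,tuple(int(a) for a in np.round(p[i])),tuple(int(a) for a in np.round(p[j])),(0,255,0),1)
p=proj(c,box(.5908,-.2713,-.0486,.2,.21,0,.094))
for a in p: cv2.circle(im,tuple(int(b) for b in a),2,(0,0,255),-1)
cv2.imwrite("pics/w2.png",im)
E
```

```text
(no output)
```

View pics/w2.png

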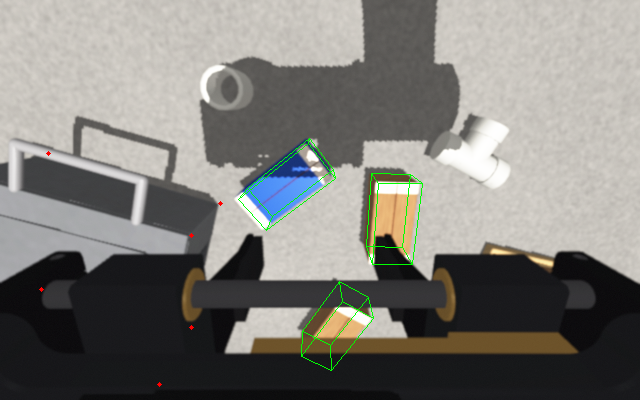

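```bash
python3 -m jog '0.75 0.0176 0.0424 -0.04 0 0 -0.0008;0.75 0.0176 0.0424 -0.04 0 0 -0.0008;0.75 0.0176 0.0424 -0.04 0 0 -0.0008;0.75 0.0176 0.0424 -0.04 0 0 -0.0008;0.75 0.0176 0.0424 -0.04 0 0 -0.0008'
python3 - <<'E'
from h import *
st(); snap("wrist","w3.png")
E
```

```text
t: 3.72
tool_pos: [0.4646, 0.0494, 0.064]
ee_rot: [1.935, 2.475, 0.001]
contact_force: [0.6, 0.3, -0.7]
finger_gap: 0.0652
t 3.72 tcp [0.4646 0.0494 0.064 ] jaw 103.97 deg tilt 0.05 z [ 0.001  0.    -1.   ] F [ 0.6  0.3 -0.7] gap 0.0652 q6 -1.78
```

View pics/w3.png

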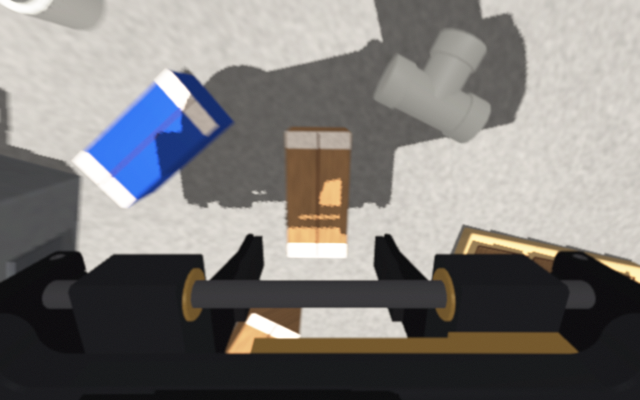

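```bash
python3 - <<'E'
from h import *
c=cams.camera("wrist")
for p in ((286,134),(350,134),(287,257),(347,257)): print(np.round(atz(c,p,.045),4))
print(np.round(proj(c,box(.4511,.0473,.2445)),0).tolist())
E
python3 -m jog '0.75 0 0.001 -0.022 0 0 0;0.75 0 0.001 -0.022 0 0 0;0.75 0 0 -0.022 0 0 0;0.75 0 0 -0.022 0 0 0;0.75 0 0 -0.02 0 0 0'
python3 -m jog '0.2 0 0 0 0 0 0;0.2 0 0 0 0 0 0;0.2 0 0 0 0 0 0;0.2 0 0 0 0 0 0;0.2 0 0 0 0 0 0'
```

```text
[0.4098 0.0133 0.045 ]
[0.3989 0.0571 0.045 ]
[0.5041 0.0345 0.045 ]
[0.4926 0.081  0.045 ]
[[290.0, 127.0], [284.0, 132.0], [347.0, 127.0], [353.0, 132.0], [293.0, 235.0], [289.0, 259.0], [344.0, 235.0], [349.0, 259.0]]
t: 4.23
tool_pos: [0.4644, 0.049, 0.0108]
ee_rot: [1.935, 2.474, 0.001]
contact_force: [0.9, 0.0, -0.6]
finger_gap: 0.0651
t: 4.65
tool_pos: [0.4648, 0.0499, 0.0113]
ee_rot: [1.934, 2.475, 0.002]
contact_force: [0.6, 0.2, 0.1]
finger_gap: 0.0396
```

```bash
python3 - <<'E'
from h import *
st(); snap("wrist","w4.png");snap("side","s4.png"); st()
E
```

```text
t 4.65 tcp [0.4648 0.0499 0.0113] jaw 103.99 deg tilt 0.09 z [ 0.002  0.001 -1.   ] F [0.6 0.2 0.1] gap 0.0396 q6 -1.78
t 4.75 tcp [0.4646 0.0499 0.0111] jaw 104.00 deg tilt 0.06 z [ 0.001  0.    -1.   ] F [ 0.1  0.  -0.4] gap 0.0317 q6 -1.78
```

View pics/w4.png

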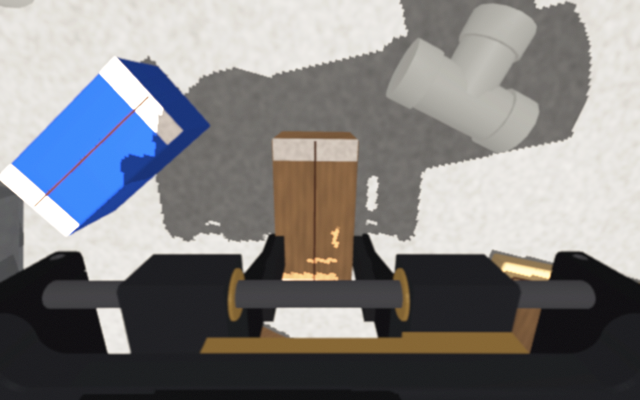

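View pics/s4.png

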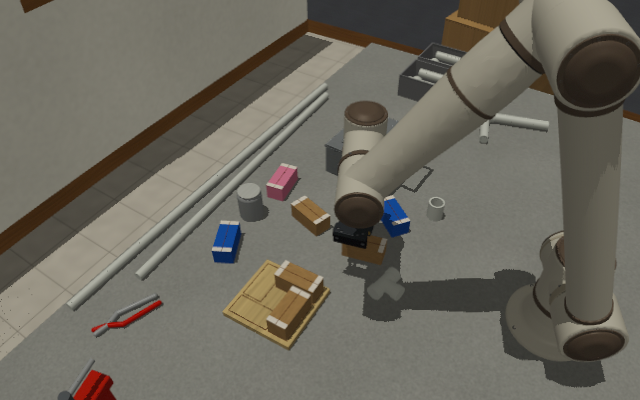

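```bash
python3 - <<'E'
from h import *
st(); snap("wrist","w5.png"); st()
E
```

```text
t 4.75 tcp [0.4646 0.0499 0.0111] jaw 104.00 deg tilt 0.06 z [ 0.001  0.    -1.   ] F [ 0.1  0.  -0.4] gap 0.0317 q6 -1.78
t 4.80 tcp [0.4645 0.0499 0.011 ] jaw 104.00 deg tilt 0.05 z [ 0.001  0.    -1.   ] F [ 0.7 -0.2  0.8] gap 0.0279 q6 -1.78
```

View pics/w5.png

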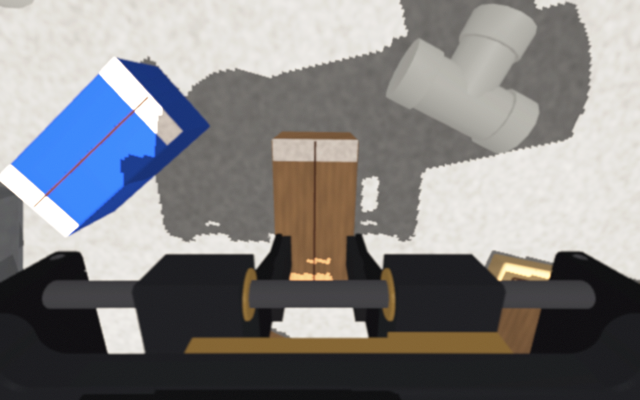

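```bash
python3 - <<'E'
from h import *
s=monitor.state();c=cams.camera("wrist"); Rm=R.from_rotvec(s["ee_rot"]).as_matrix()
for back in (0,.019,.035,.05,.07):
    for o in (-.014,-.029,.014,.029):
        P=s["tool_pos"]+Rm@np.array([o,0,-back]); print(back,o,np.round(P,3),np.round(proj(c,P)).tolist(),end=" ")
    print()
st()
E
```

```text
0 -0.014 [0.468 0.036 0.011] [[300.0, 225.0]] 0 -0.029 [0.472 0.022 0.011] [[279.0, 225.0]] 0 0.014 [0.461 0.063 0.011] [[339.0, 225.0]] 0 0.029 [0.457 0.078 0.011] [[360.0, 225.0]] 
0.019 -0.014 [0.468 0.036 0.03 ] [[298.0, 236.0]] 0.019 -0.029 [0.471 0.022 0.03 ] [[276.0, 236.0]] 0.019 0.014 [0.461 0.063 0.03 ] [[341.0, 236.0]] 0.019 0.029 [0.457 0.078 0.03 ] [[364.0, 236.0]] 
0.035 -0.014 [0.468 0.036 0.046] [[297.0, 247.0]] 0.035 -0.029 [0.471 0.022 0.046] [[272.0, 247.0]] 0.035 0.014 [0.461 0.063 0.046] [[343.0, 247.0]] 0.035 0.029 [0.457 0.078 0.046] [[368.0, 247.0]] 
0.05 -0.014 [0.468 0.036 0.061] [[295.0, 259.0]] 0.05 -0.029 [0.471 0.022 0.061] [[268.0, 259.0]] 0.05 0.014 [0.461 0.063 0.061] [[345.0, 259.0]] 0.05 0.029 [0.457 0.078 0.061] [[372.0, 259.0]] 
0.07 -0.014 [0.468 0.036 0.081] [[292.0, 279.0]] 0.07 -0.029 [0.471 0.022 0.081] [[262.0, 279.0]] 0.07 0.014 [0.461 0.063 0.081] [[348.0, 279.0]] 0.07 0.029 [0.457 0.078 0.081] [[378.0, 279.0]] 
t 4.85 tcp [0.4644 0.0499 0.0108] jaw 104.00 deg tilt 0.03 z [ 0.001  0.    -1.   ] F [ 0.7 -0.1  0.2] gap 0.0240 q6 -1.78
```

```bash
python3 - <<'E'
from h import *
s=monitor.state();c=snap("side","s6.png"); d=snap("scene","c6.png");w=snap("wrist","w6.png")
im=cv2.resize(c["frame"][170:290,300:440,::-1],None,fx=5,fy=5,interpolation=cv2.INTER_CUBIC); cv2.imwrite("pics/s6z.png",im)
im=cv2.resize(d["frame"][150:250,280:420,::-1],None,fx=5,fy=5,interpolation=cv2.INTER_CUBIC); cv2.imwrite("pics/c6z.png",im)
for z in (0.011,.03,.081): print(z,proj(c,np.array([.4644,.0499,z])),proj(d,np.array([.4644,.0499,z])))
st()
E
```

```text
0.011 [[357.88205002 248.01067263]] [[350.33212801 213.4777887 ]]
0.03 [[358.19024047 242.848226  ]] [[350.53233006 208.19749549]]
0.081 [[359.04709137 228.41957533]] [[351.08950584 193.43797171]]
t 5.00 tcp [0.4643 0.0499 0.0106] jaw 104.00 deg tilt 0.00 z [ 0.  0. -1.] F [-0.4  0.2 -0.2] gap 0.0188 q6 -1.78
```

View pics/s6z.png

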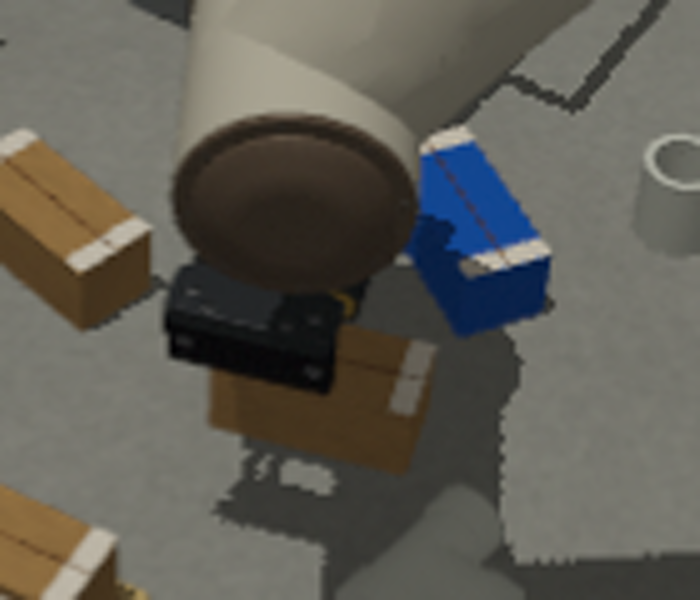

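View pics/c6z.png

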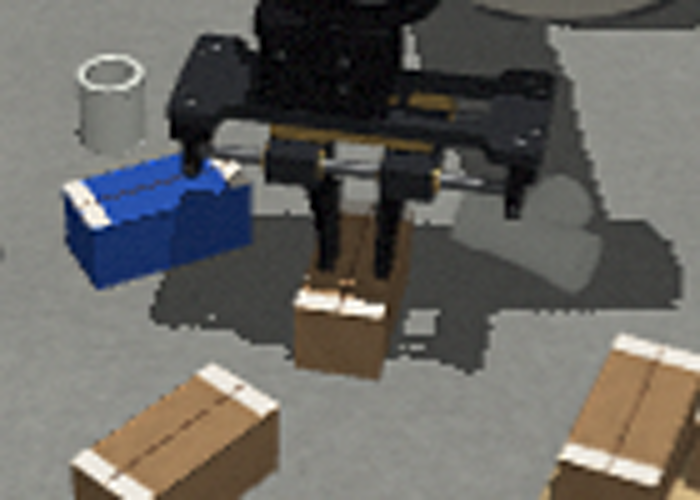

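View pics/w6.png

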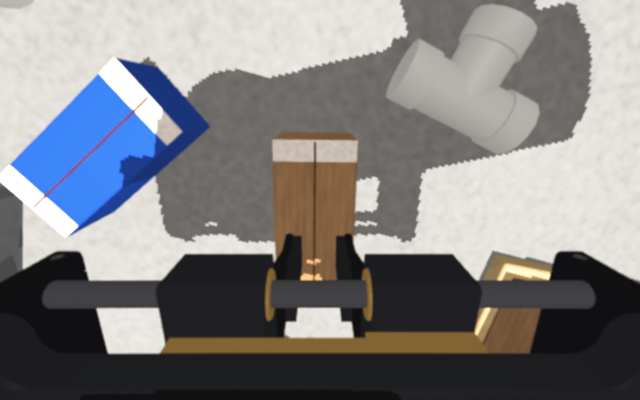

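```bash
python3 -m jog '0.75 0 0 0.01 0 0 0;0.75 0 0 0 0 0 0;0.75 0 0 0 0 0 0;0.75 0 0 0 0 0 0;0.75 0 0 0 0 0 0'
python3 -m jog '0.75 0 0 0 0 0 0;0.75 0 0 -0.01 0 0 0;0.75 0 0 -0.01 0 0 0;0.75 0 0 -0.01 0 0 0;0.75 0 0 -0.01 0 0 0'
python3 - <<'E'
from h import *
st();d=snap("scene","c7.png");w=snap("wrist","w7.png")
im=cv2.resize(d["frame"][150:250,280:420,::-1],None,fx=5,fy=5,interpolation=cv2.INTER_CUBIC); cv2.imwrite("pics/c7z.png",im)
E
```

```text
t: 5.42
tool_pos: [0.4642, 0.0498, 0.0155]
ee_rot: [-1.934, -2.475, 0.0]
contact_force: [-0.7, -0.7, -0.5]
finger_gap: 0.0445
t: 5.83
tool_pos: [0.464, 0.0497, -0.0052]
ee_rot: [-1.934, -2.475, 0.001]
contact_force: [0.9, -0.3, 0.4]
finger_gap: 0.0644
t 5.83 tcp [ 0.464   0.0497 -0.0052] jaw 103.99 deg tilt 0.04 z [-0.001 -0.    -1.   ] F [ 0.9 -0.3  0.4] gap 0.0644 q6 -1.78
```

View pics/c7z.png

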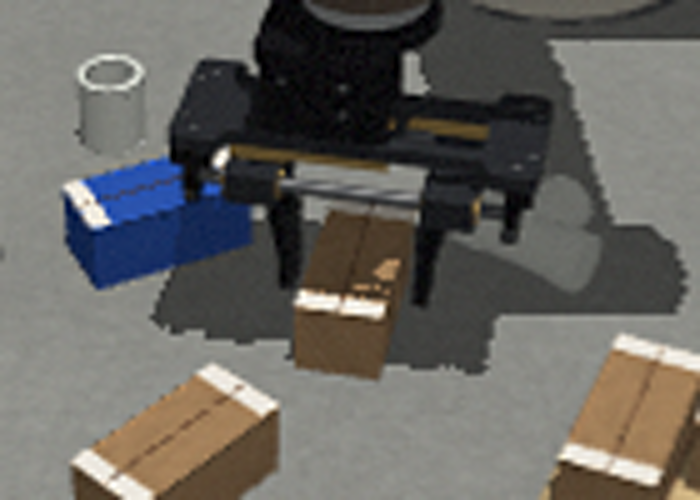

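View pics/w7.png

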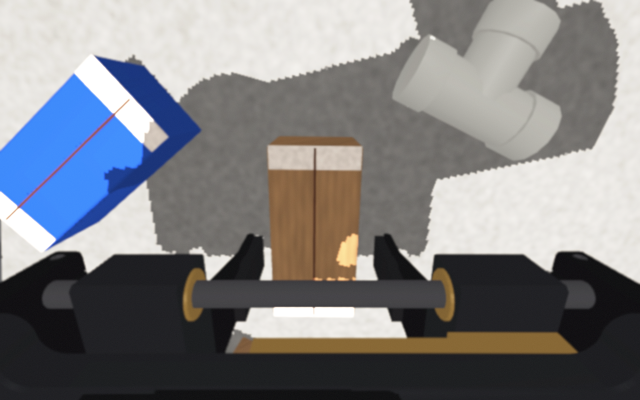

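```bash
python3 -m jog '0.75 0 0 -0.008 0 0 0;0.75 0 0 -0.008 0 0 0;0.75 0 0 -0.008 0 0 0;0.75 0 0 -0.006 0 0 0;0.75 0 0 0 0 0 0'
python3 - <<'E'
from h import *
st();d=snap("scene","c8.png")
im=cv2.resize(d["frame"][150:250,280:420,::-1],None,fx=5,fy=5,interpolation=cv2.INTER_CUBIC); cv2.imwrite("pics/c8z.png",im)
E
```

```text
t: 6.35
tool_pos: [0.4638, 0.0496, -0.0202]
ee_rot: [-1.934, -2.475, 0.002]
contact_force: [-0.2, -0.3, -0.6]
finger_gap: 0.0652
t 6.35 tcp [ 0.4638  0.0496 -0.0202] jaw 103.99 deg tilt 0.08 z [-0.001 -0.001 -1.   ] F [-0.2 -0.3 -0.6] gap 0.0652 q6 -1.78
```

View pics/c8z.png

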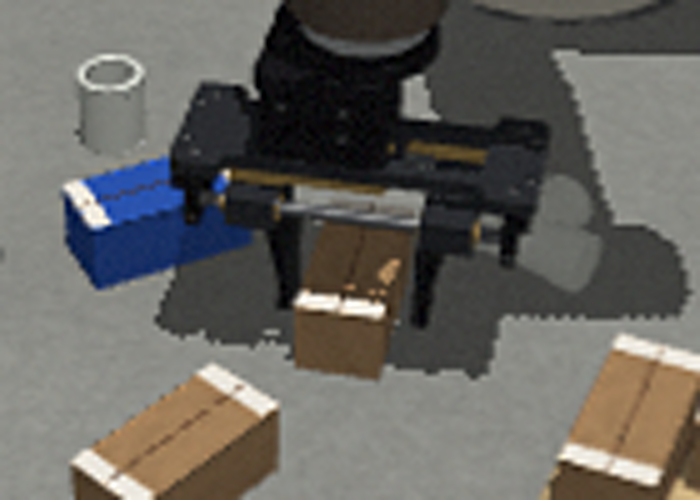

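```bash
python3 -m jog '0.4 0 0 0 0 0 0;0.4 0 0 0 0 0 0;0.3 0 0 0 0 0 0;0.3 0 0 0 0 0 0;0.3 0 0 0 0 0 0'
python3 -m jog '0.3 0 0 0 0 0 0;0.3 0 0 0 0 0 0;0.3 0 0 0.005 0 0 0;0.3 0 0 0.005 0 0 0;0.3 0 0 0.005 0 0 0'
```

```text
t: 6.82
tool_pos: [0.4645, 0.0498, -0.0193]
ee_rot: [1.934, 2.475, 0.001]
contact_force: [0.3, -0.6, 0.1]
finger_gap: 0.0477
t: 7.23
tool_pos: [0.4639, 0.0497, -0.012]
ee_rot: [-1.934, -2.475, 0.001]
contact_force: [-0.2, -0.4, -1.2]
finger_gap: 0.0477
```

```bash
python3 -m jog '0.3 0 0 0.058 0 0 0;0.3 0 0 0.058 0 0 0;0.3 0 0 0.058 0 0 0;0.3 0.022 0.0363 0 0 0 0.0361;0.3 0.022 0.0363 0 0 0 0.0361'
python3 -m jog '0.3 0.022 0.0363 0 0 0 0.0361;0.3 0.022 0.0363 0 0 0 0.0361;0.3 0.022 0.0363 0 0 0 0.0361;0.3 0.022 0.0363 0 0 0 0.0361;0.3 0.022 0.0363 0 0 0 0.0361'
python3 -m jog '0.3 0.022 0.0363 0 0 0 0.0361;0.3 0.022 0.0363 0 0 0 0.0361;0.3 0.022 0.0363 0 0 0 0.0361;0.3 0.022 0.0363 0 0 0 0.0361;0.3 0.022 0.0363 0 0 0 0.0361'
python3 - <<'E'
from h import *
st();d=snap("scene","c9.png");w=snap("wrist","w9.png");snap("side","s9.png")
E
```

```text
t: 7.65
tool_pos: [0.4872, 0.0866, 0.0775]
ee_rot: [1.635, 2.68, 0.007]
contact_force: [0.4, -0.7, -2.5]
finger_gap: 0.0478
t: 8.07
tool_pos: [0.5412, 0.1776, 0.0749]
ee_rot: [-0.818, -3.032, 0.001]
contact_force: [0.6, -0.2, -1.5]
finger_gap: 0.048
t: 8.48
tool_pos: [0.5961, 0.2683, 0.0746]
ee_rot: [0.063, -3.14, 0.001]
contact_force: [-0.3, -1.3, -1.2]
finger_gap: 0.0478
t 8.48 tcp [0.5961 0.2683 0.0746] jaw -177.72 deg tilt 0.08 z [-0.001 -0.    -1.   ] F [-0.3 -1.3 -1.2] gap 0.0478 q6 -0.63
```

View pics/c9.png

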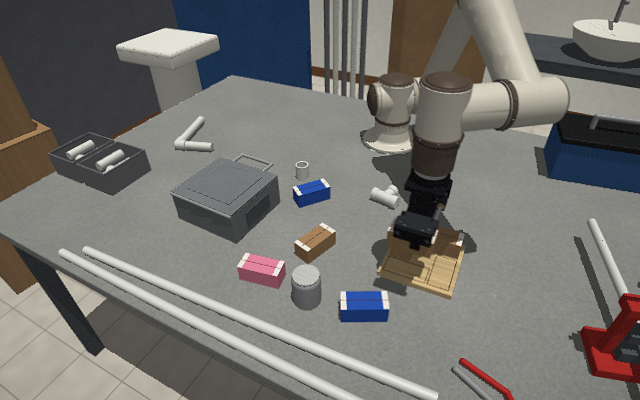

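View pics/w9.png

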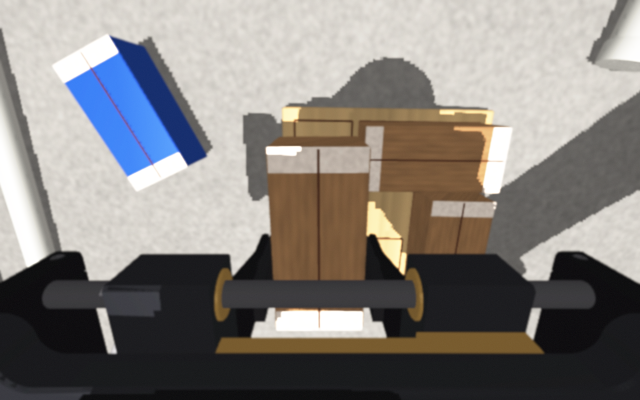

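View pics/s9.png

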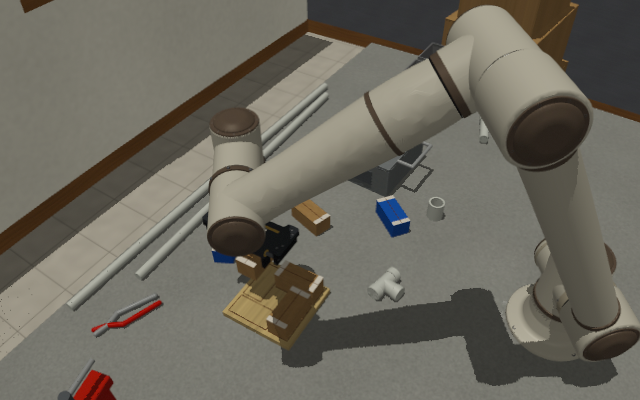

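```bash
cat >> h.py <<'E'
def wire(c,im,P,col=(0,255,0)):
    p=proj(c,P)
    for i in range(8):
        for j in range(i):
            if bin(i^j).count("1")==1: cv2.line(im,tuple(int(a) for a in np.round(p[i])),tuple(int(a) for a in np.round(p[j])),col,1)
def bp(b,a,q): # board point -> world
    c,s=np.cos(b[2]),np.sin(b[2]); return b[0]+c*a-s*q,b[1]+s*a+c*q
B=(.5423,.2797,.033)
def overlay(c,f,b=B):
    im=c["frame"][:,:,::-1].copy()
    wire(c,im,box(*b,.175,.175,0,.016))
    for (x,y,q,z) in((-.027,-.053,0,.061),(-.053,.027,np.pi/2,.061),(.053,-.027,np.pi/2,.016),(.027,.053,0,.016)):
        wire(c,im,box(*bp(b,x,y),b[2]+q,z0=.016,z1=z),(0,255,255) if z<.03 else (255,0,255))
    cv2.imwrite("pics/"+f,im)
E
python3 - <<'E'
from h import *
overlay(cams.camera("wrist"),"w10.png")
E
```

```text
(no output)
```

View pics/w10.png

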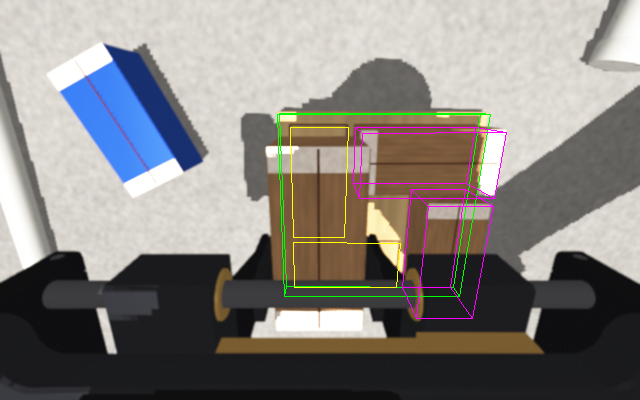

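```bash
python3 - <<'E'
from h import *
import pickle
c=cams.camera("wrist"); pickle.dump(c,open("w11.pkl","wb"))
cv2.imwrite("pics/w11z.png",cv2.resize(c["frame"][90:290,260:530,::-1],None,fx=2.9,fy=2.9,interpolation=cv2.INTER_CUBIC))
E
```

```text
(no output)
```

View pics/w11z.png

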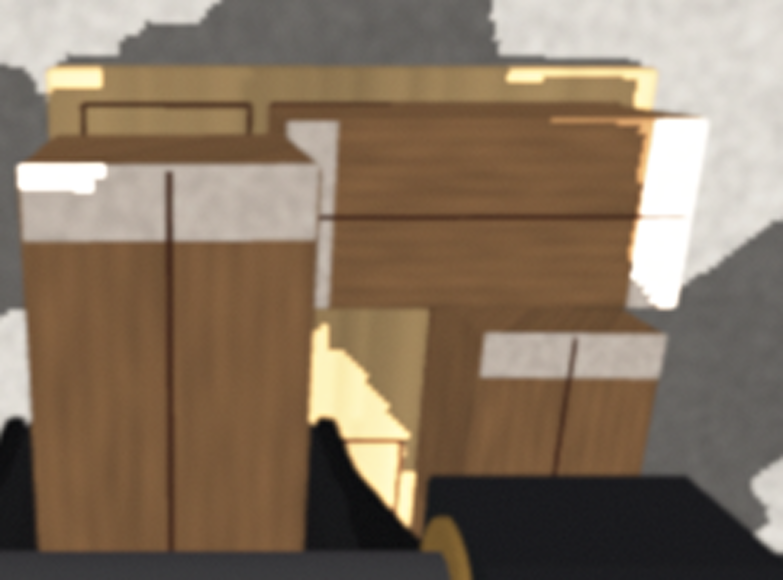

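```bash
python3 - <<'E'
from h import *
import pickle
c=pickle.load(open("w11.pkl","rb"))
z=lambda u,v:(u/2.9+260-.3,v/2.9+90-.3)
for n,p,h in (("bR",(48,67),.016),("bL",(655,68),.016),("slotb+x,-y",(83,103),.016),("slotb -x-y",(250,104),.016),("a top +x-y",(288,119),.061),("a top -x -y",(708,118),.061),("d top +x-y",(481,333),.061),("d top -x-y",(667,334),.061)):
    P=atz(c,z(*p),h); d=P[:2]-np.array(B[:2]); cs,s=np.cos(B[2]),np.sin(B[2]); print(n,np.round(P,4),"board:",np.round([cs*d[0]+s*d[1],-s*d[0]+cs*d[1]],4))
s=st()
# carton in hand: top z = reported + .0195+.045
zt=s["tool_pos"][2]+.0195+.045
for p in ((18,164),(318,164)): 
    P=atz(c,z(*p),zt);print(np.round(P,4))
E
```

```text
bR [0.6325 0.1931 0.016 ] board: [ 0.0873 -0.0896]
bL [0.4603 0.1879 0.016 ] board: [-0.085  -0.0891]
slotb+x,-y [0.6225 0.2027 0.016 ] board: [ 0.0776 -0.0796]
slotb -x-y [0.5745 0.2014 0.016 ] board: [ 0.0296 -0.0793]
a top +x-y [0.5693 0.2014 0.061 ] board: [ 0.0244 -0.0791]
a top -x -y [0.4692 0.1981 0.061 ] board: [-0.0758 -0.0792]
d top +x-y [0.5157 0.2538 0.061 ] board: [-0.0275 -0.025 ]
d top -x-y [0.4678 0.2525 0.061 ] board: [-0.0753 -0.0247]
t 8.73 tcp [0.5953 0.267  0.0744] jaw -178.10 deg tilt 0.12 z [-0.002 -0.001 -1.   ] F [ 0.  -0.3 -2.6] gap 0.0482 q6 -0.64
[0.6212 0.2029 0.1389]
[0.5746 0.2014 0.1389]
```

```bash
python3 -m jog '0.3 0 0 -0.035 0 0 0;0.3 0 0 -0.035 0 0 0;0.3 0 0 -0.035 0 0 0;0.3 0 0 -0.025 0 0 0;0.3 0 0 -0.01 0 0 0'
python3 -m jog '0.3 0 0 -0.008 0 0 0;0.3 0 0 -0.005 0 0 0;0.3 0 0 0 0 0 0;0.3 0 0 0 0 0 0;0.3 0 0 0 0 0 0'
```

```text
t: 9.15
tool_pos: [0.5945, 0.2659, 0.0029]
ee_rot: [0.051, -3.137, 0.003]
contact_force: [-0.3, 0.2, -2.2]
finger_gap: 0.0479
t: 9.57
tool_pos: [0.5968, 0.268, -0.0005]
ee_rot: [-0.054, 3.14, 0.001]
contact_force: [0.2, 0.3, -1.6]
finger_gap: 0.0474
```

```bash
python3 -m jog '0.3 0 0 -0.003 0 0 0;0.3 0 0 -0.003 0 0 0;0.3 0 0 0 0 0 0;0.3 0 0 0 0 0 0;0.3 0 0 0 0 0 0'
```

```text
t: 9.98
tool_pos: [0.5968, 0.268, -0.0032]
ee_rot: [-0.055, 3.14, 0.001]
contact_force: [-0.3, -0.3, 6.1]
finger_gap: 0.0479
```

Contact on the board (force up by 8 N). Release and lift.

```bash
python3 -m jog '0.75 0 0 0.002 0 0 0;0.75 0 0 0 0 0 0;0.75 0 0 0 0 0 0;0.75 0 0 0 0 0 0;0.75 0 0 0 0 0 0'
python3 -m jog '0.75 0 0 0.03 0 0 0;0.75 0 0 0.05 0 0 0;0.75 0 0 0.05 0 0 0;0.75 0 0 0.05 0 0 0;0.75 0 0 0.03 0 0 0'
python3 - <<'E'
from h import *
st();w=snap("wrist","w12.png");overlay(w,"w12.png",(.5434,.2775,.033))
E
```

```text
t: 10.4
tool_pos: [0.5961, 0.2675, -0.0038]
ee_rot: [0.054, -3.141, 0.0]
contact_force: [0.3, -0.0, -0.3]
finger_gap: 0.0641
t: 10.82
tool_pos: [0.5975, 0.2682, 0.1046]
ee_rot: [-0.055, 3.137, 0.003]
contact_force: [0.4, 0.4, 0.9]
finger_gap: 0.0652
t 10.82 tcp [0.5975 0.2682 0.1046] jaw -178.00 deg tilt 0.23 z [ 0.004  0.002 -1.   ] F [0.4 0.4 0.9] gap 0.0652 q6 -0.63
```

View pics/w12.png

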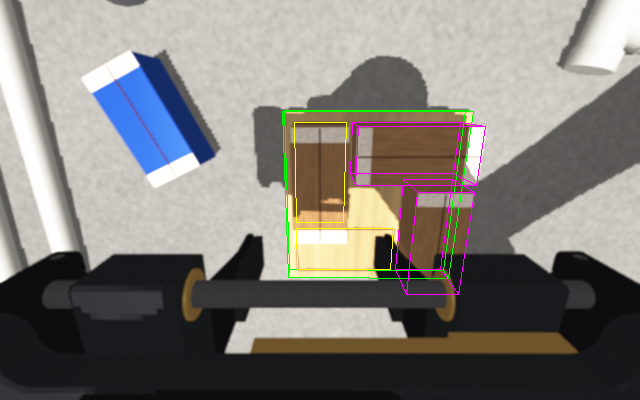

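```bash
python3 -m jog '0.75 0.0017 -0.0399 -0.005 0 0 0.0329;0.75 0.0017 -0.0399 -0.005 0 0 0.0329;0.75 0.0017 -0.0399 -0.005 0 0 0.0329;0.75 0.0017 -0.0399 -0.01 0 0 0.0329;0.75 0.0017 -0.0399 -0.01 0 0 0.0329'
python3 -m jog '0.75 0.0017 -0.0399 -0.01 0 0 0.0329;0.75 0.0017 -0.0399 -0.01 0 0 0.0329;0.75 0.0017 -0.0399 -0.01 0 0 0.0329;0.75 0.0017 -0.0399 -0.01 0 0 0.0329;0.75 0.0017 -0.0399 -0.01 0 0 0.0329'
python3 -m jog '0.75 0.0017 -0.0399 -0.01 0 0 0.0329;0.75 0.0017 -0.0399 -0.01 0 0 0.0329;0.75 0 0 0 0 0 0;0.75 0 0 0 0 0 0;0.75 0 0 0 0 0 0'
python3 - <<'E'
from h import *
st();c=snap("wrist","w13.png");im=c["frame"][:,:,::-1].copy();wire(c,im,box(.6208,.0246,2.8455));cv2.imwrite("pics/w13o.png",im)
E
```

```text
t: 11.28
tool_pos: [0.6003, 0.167, 0.0835]
ee_rot: [0.863, -3.021, -0.0]
contact_force: [1.2, -0.0, -0.6]
finger_gap: 0.0655
t: 11.7
tool_pos: [0.6045, 0.0671, 0.0583]
ee_rot: [1.606, -2.7, -0.0]
contact_force: [-0.6, 0.7, -0.4]
finger_gap: 0.0651
t: 12.12
tool_pos: [0.6066, 0.0284, 0.0489]
ee_rot: [-1.868, 2.526, -0.0]
contact_force: [0.5, 1.0, -0.4]
finger_gap: 0.0656
t 12.12 tcp [0.6066 0.0284 0.0489] jaw -107.04 deg tilt 0.01 z [ 0.  0. -1.] F [ 0.5  1.  -0.4] gap 0.0656 q6 0.96
```

View pics/w13o.png

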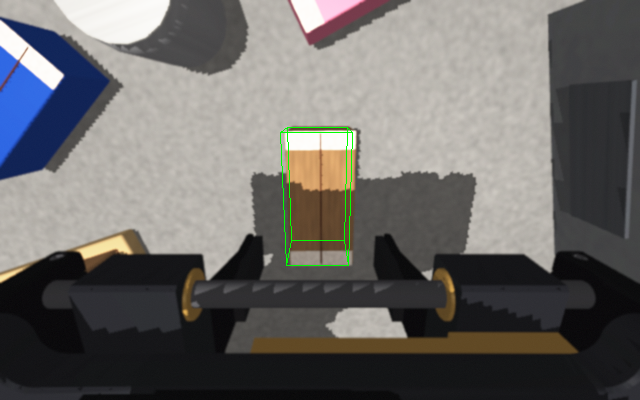

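```bash
python3 -m jog '0.75 0 0 -0.04 0 0 0;0.75 0 0 -0.04 0 0 0;0.75 0 0 -0.03 0 0 0;0.75 0 0 -0.02 0 0 0;0.75 0 0 -0.008 0 0 0'
python3 -m jog '0.3 0 0 0 0 0 0;0.3 0 0 0 0 0 0;0.3 0 0 0 0 0 0;0.3 0 0 0 0 0 0;0.3 0 0 0 0 0 0'
python3 -m jog '0.3 0 0 0 0 0 0;0.3 0 0 0 0 0 0;0.3 0 0 0 0 0 0;0.3 0 0 0.01 0 0 0;0.3 0 0 0.04 0 0 0'
```

```text
t: 12.58
tool_pos: [0.6056, 0.0288, -0.0214]
ee_rot: [1.869, -2.522, -0.001]
contact_force: [-0.1, 1.2, 0.5]
finger_gap: 0.0654
t: 13.0
tool_pos: [0.6071, 0.0283, -0.0188]
ee_rot: [-1.869, 2.524, -0.001]
contact_force: [-0.7, 0.1, 2.4]
finger_gap: 0.0477
t: 13.42
tool_pos: [0.6026, 0.0276, 0.0014]
ee_rot: [1.863, -2.52, -0.007]
contact_force: [-0.6, 0.4, -3.4]
finger_gap: 0.0477
```

```bash
python3 -m jog '0.3 0 0 0.065 0 0 0;0.3 0 0 0.065 0 0 0;0.3 -0.0117 0.0672 0 0 0 0.0116;0.3 -0.0117 0.0672 0 0 0 0.0116;0.3 -0.0117 0.0672 0 0 0 0.0116'
python3 -m jog '0.3 -0.0117 0.0672 0 0 0 0.0116;0.3 -0.0117 0.0672 0 0 0 0.0116;0.3 -0.0117 0.0672 0 0 0 0.0116;0.3 -0.0117 0.0672 0 0 0 0.0116;0.3 -0.0117 0.0672 0 0 0 0.0116'
python3 -m jog '0.3 -0.0117 0.0672 0 0 0 0.0116;0.3 0 0 0 0 0 0;0.3 0 0 0 0 0 0;0.3 0 0 0 0 0 0;0.3 0 0 0 0 0 0'
python3 - <<'E'
from h import *
import pickle
st();c=snap("wrist","w14.png");pickle.dump(c,open("w14.pkl","wb"));st();overlay(c,"w14o.png",(.5434,.2775,.033))
cv2.imwrite("pics/w14z.png",cv2.resize(c["frame"][90:290,130:400,::-1],None,fx=2.9,fy=2.9,interpolation=cv2.INTER_CUBIC))
E
```

```text
t: 13.83
tool_pos: [0.5881, 0.1296, 0.0701]
ee_rot: [-2.004, 2.42, 0.002]
contact_force: [-0.3, 0.8, -3.4]
finger_gap: 0.0481
t: 14.25
tool_pos: [0.5582, 0.2982, 0.0691]
ee_rot: [2.216, -2.224, -0.001]
contact_force: [0.5, -0.7, -3.8]
finger_gap: 0.0485
t: 14.67
tool_pos: [0.5535, 0.3293, 0.0694]
ee_rot: [2.254, -2.186, -0.001]
contact_force: [1.0, -0.3, -2.4]
finger_gap: 0.0476
t 14.67 tcp [0.5535 0.3293 0.0694] jaw -88.26 deg tilt 0.10 z [-0.001 -0.001 -1.   ] F [ 1.  -0.3 -2.4] gap 0.0476 q6 0.81
t 14.72 tcp [0.5538 0.3292 0.0697] jaw -88.27 deg tilt 0.07 z [-0.001 -0.001 -1.   ] F [-0.6 -0.1 -3. ] gap 0.0475 q6 0.81
```

View pics/w14o.png

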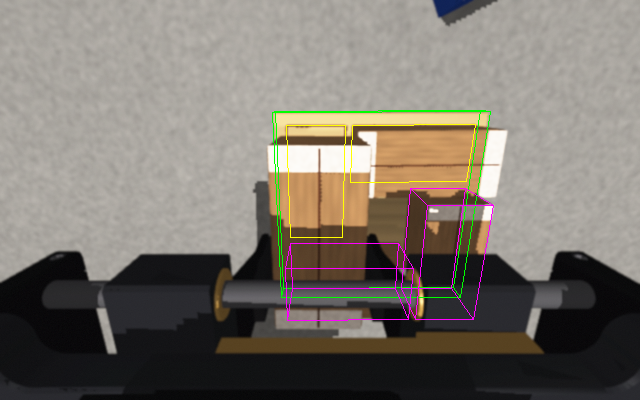

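View pics/w14z.png

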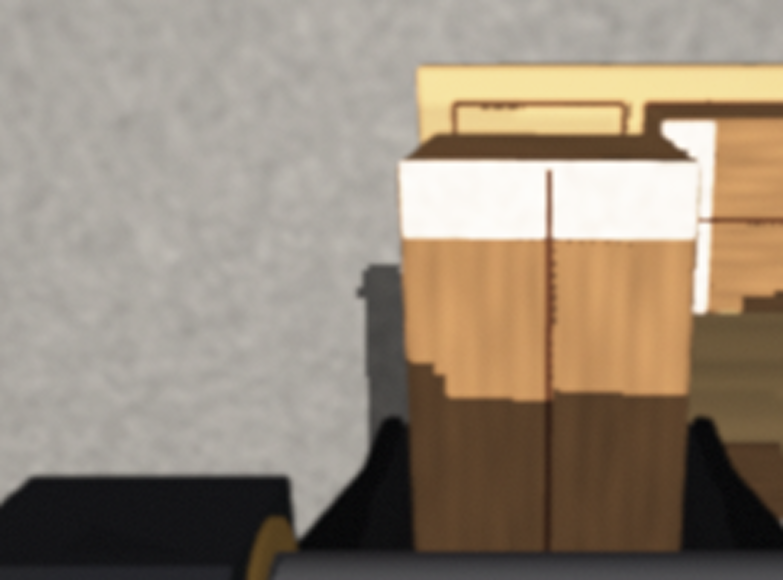

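```bash
python3 - <<'E'
from h import *
import pickle
c=pickle.load(open("w14.pkl","rb"))
z=lambda u,v:(u/2.9+130-.3,v/2.9+90-.3)
for n,p,h in (("slot",(454,103),.016),("slot",(627,103),.016),("cart",(399,161),.1347),("cart",(699,161),.1347)):
    print(n,np.round(atz(c,z(*p),h),4))
E
```

```text
slot [0.6178 0.3568 0.016 ]
slot [0.6193 0.308  0.016 ]
cart [0.6178 0.3532 0.1347]
cart [0.6192 0.307  0.1347]
```

```bash
python3 -m jog '0.3 0 0.0044 -0.03 0 0 0;0.3 0 0 -0.035 0 0 0;0.3 0 0 -0.035 0 0 0;0.3 0 0 -0.025 0 0 0;0.3 0 0 -0.01 0 0 0'
python3 -m jog '0.3 0 0 -0.006 0 0 0;0.3 0 0 -0.003 0 0 0;0.3 0 0 0 0 0 0;0.3 0 0 0 0 0 0;0.3 0 0 0 0 0 0'
```

```text
t: 15.13
tool_pos: [0.5528, 0.3304, 0.0003]
ee_rot: [2.251, -2.185, -0.001]
contact_force: [-0.6, -0.5, -2.5]
finger_gap: 0.0477
t: 15.55
tool_pos: [0.5544, 0.3332, -0.001]
ee_rot: [-2.255, 2.184, -0.0]
contact_force: [0.1, 0.5, -3.1]
finger_gap: 0.048
```

```bash
python3 -m jog '0.3 0 0 -0.003 0 0 0;0.3 0 0 -0.003 0 0 0;0.3 0 0 0 0 0 0;0.3 0 0 0 0 0 0;0.3 0 0 0 0 0 0'
```

```text
t: 15.97
tool_pos: [0.5545, 0.3334, -0.0028]
ee_rot: [-2.256, 2.183, -0.001]
contact_force: [-3.1, -0.3, 4.8]
finger_gap: 0.0482
```

```bash
python3 -m jog '0.75 0 0 0.002 0 0 0;0.75 0 0 0 0 0 0;0.75 0 0 0 0 0 0;0.75 0 0 0 0 0 0;0.75 0 0 0 0 0 0'
python3 -m jog '0.75 0 0 0.03 0 0 0;0.75 0 0 0.05 0 0 0;0.75 0 0 0.06 0 0 0;0.75 0 0 0.06 0 0 0;0.75 0 0 0.06 0 0 0'
python3 - <<'E'
from h import *
st();w=cams.camera("wrist");overlay(w,"w15.png",(.5434,.2775,.033))
E
```

```text
t: 16.38
tool_pos: [0.5539, 0.3328, -0.0041]
ee_rot: [2.257, -2.186, 0.0]
contact_force: [0.1, 1.1, 0.7]
finger_gap: 0.0645
t: 16.8
tool_pos: [0.5537, 0.3326, 0.1271]
ee_rot: [2.256, -2.185, 0.0]
contact_force: [-0.2, 0.7, -0.1]
finger_gap: 0.0651
t 16.80 tcp [0.5537 0.3326 0.1271] jaw -88.17 deg tilt 0.04 z [-0.    -0.001 -1.   ] F [-0.2  0.7 -0.1] gap 0.0651 q6 0.81
```

View pics/w15.png

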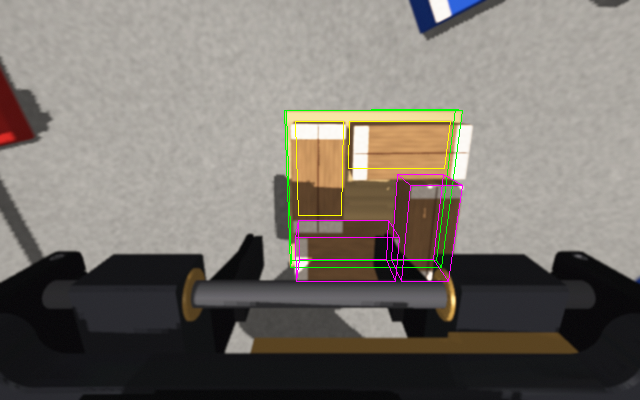

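```bash
python3 -m jog '0.6 -0.0136 -0.071 0.0044 0 0 -0.0351;0.6 -0.0136 -0.071 0.0044 0 0 -0.0351;0.6 -0.0136 -0.071 0.0044 0 0 -0.0351;0.6 -0.0136 -0.071 0.0044 0 0 -0.0351;0.6 -0.0136 -0.071 0.0044 0 0 -0.0351'
python3 -m jog '0.5 -0.0136 -0.071 0.0044 0 0 -0.0351;0.5 -0.0136 -0.071 0.0044 0 0 -0.0351;0.5 -0.0136 -0.071 0.0044 0 0 -0.0351;0.5 -0.0136 -0.071 0.0044 0 0 -0.0351;0.5 -0.0136 -0.071 0.0044 0 0 -0.0351'
python3 -m jog '0.5 -0.0136 -0.071 0.0044 0 0 -0.0351;0.5 -0.0136 -0.071 0.0044 0 0 -0.0351;0.5 -0.0136 -0.071 0.0044 0 0 -0.0351;0.5 -0.0136 -0.071 0.0044 0 0 -0.0351;0.5 -0.0136 -0.071 0.0044 0 0 -0.0351'
python3 - <<'E'
from h import *
import pickle
st();w=snap("wrist","w16.png");s=snap("side","s16.png");d=snap("scene","c16.png");pickle.dump((w,s,d),open("w16.pkl","wb"));st()
print([(a["conf"],a["point"]) for a in tip_of(w,"pull_mid")],[(a["conf"],a["point"]) for a in tip_of(w,"lid_hinge")])
E
```

```text
t: 17.27
tool_pos: [0.5192, 0.1538, 0.1369]
ee_rot: [1.57, -2.721, 0.0]
contact_force: [0.7, -0.2, -0.1]
finger_gap: 0.0525
t: 17.68
tool_pos: [0.4852, -0.0238, 0.1482]
ee_rot: [-0.769, 3.045, -0.0]
contact_force: [0.4, -0.5, 0.0]
finger_gap: 0.0437
t: 18.1
tool_pos: [0.4512, -0.2013, 0.1592]
ee_rot: [0.089, 3.14, -0.0]
contact_force: [1.3, -0.1, -0.3]
finger_gap: 0.0437
t 18.10 tcp [ 0.4512 -0.2013  0.1592] jaw 176.76 deg tilt 0.03 z [ 0.001 -0.    -1.   ] F [ 1.3 -0.1 -0.3] gap 0.0437 q6 0.03
t 18.25 tcp [ 0.4511 -0.2018  0.1589] jaw 176.80 deg tilt 0.00 z [ 0. -0. -1.] F [ 0.1 -0.1  1.2] gap 0.0436 q6 0.04
[(0.89, [129.1, 314.9])] [(0.83, [129.8, 35.7])]
```

View pics/w16.png

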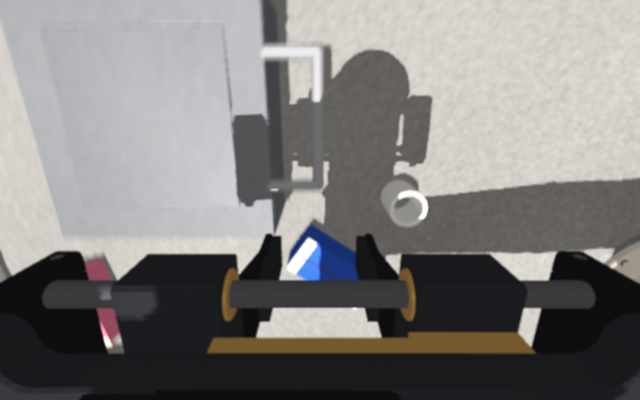

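View pics/c16.png

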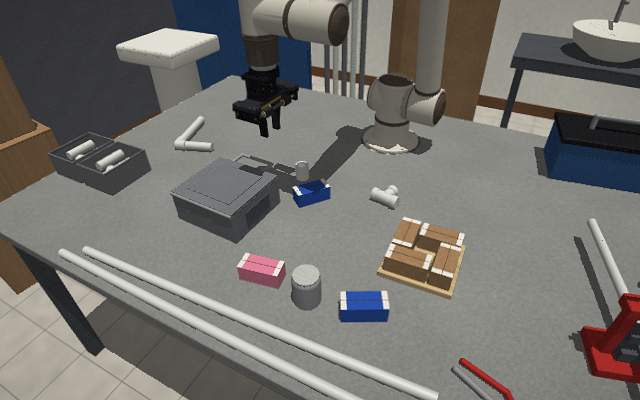

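View pics/s16.png

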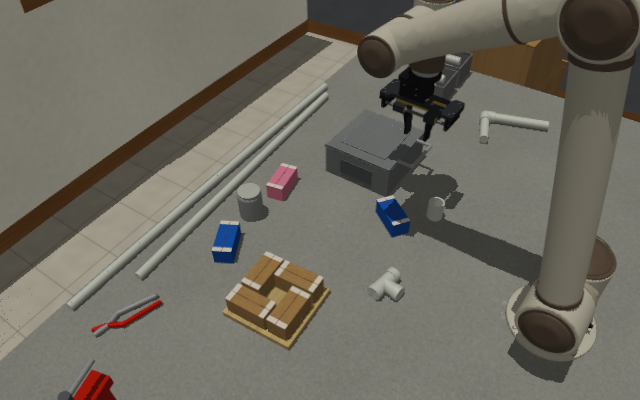

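```bash
python3 - <<'E'
from h import *
import pickle
w,s,d=pickle.load(open("w16.pkl","rb"))
for p in ((319,52),(319.5,120),(318,184),(314.9,129.1)): print(p,np.round(atz(w,p,.096),4))
print("lid corners",np.round([atz(w,p,.095) for p in((262,2),(274,234),(62,236))],4))
im=w["frame"][:,:,::-1].copy()
cv2.imwrite("pics/w16z.png",cv2.resize(im[20:240,220:360],None,fx=2.7,fy=2.7,interpolation=cv2.INTER_CUBIC))
for c,f in((s,"s16o.png"),(d,"c16o.png")):
    im=c["frame"][:,:,::-1].copy(); b=(.5434,.2775,.033)
    wire(c,im,box(*b,.175,.175,0,.016))
    for (x,y,q) in((-.027,-.053,0),(-.053,.027,np.pi/2),(.053,-.027,np.pi/2),(.027,.053,0)): wire(c,im,box(*bp(b,x,y),b[2]+q,z0=.016,z1=.061),(255,0,255))
    y0,x0=(240,200) if c is s else (205,350)
    cv2.imwrite("pics/"+f,cv2.resize(im[y0:y0+110,x0:x0+150],None,fx=4,fy=4,interpolation=cv2.INTER_CUBIC))
a=cv2.imread("pics/s16o.png");b=cv2.imread("pics/c16o.png");cv2.imwrite("pics/p16.png",cv2.resize(np.hstack([a,b]),(800,293)))
E
```

```text
(319, 52) [ 0.4438 -0.3229  0.096 ]
(319.5, 120) [ 0.4463 -0.2708  0.096 ]
(318, 184) [ 0.4508 -0.215   0.096 ]
(314.9, 129.1) [ 0.4507 -0.2635  0.096 ]
lid corners [[ 0.485  -0.36    0.095 ]
 [ 0.4957 -0.1678  0.095 ]
 [ 0.6976 -0.1775  0.095 ]]
```

View pics/p16.png

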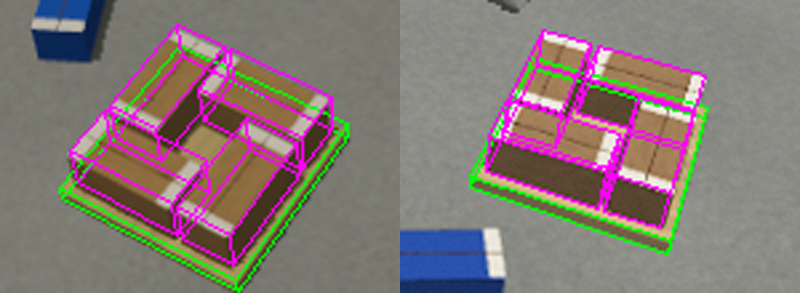

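View pics/w16z.png

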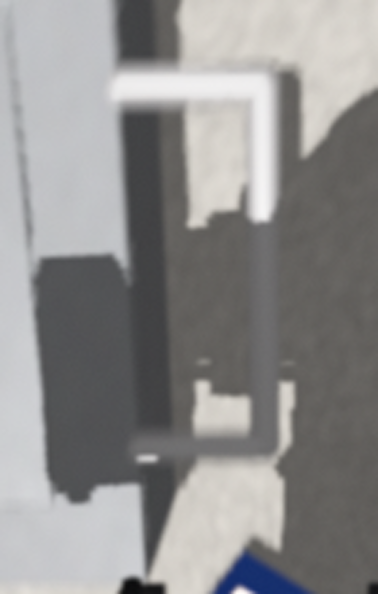

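```bash
python3 -m jog '0.36 -0.001 -0.0268 -0.0296 0 0 0;0.36 -0.001 -0.0268 -0.0296 0 0 0;0.36 -0.001 -0.0268 -0.0296 0 0 0;0.36 -0.001 -0.0268 -0.0296 0 0 0;0.36 -0.001 -0.0268 -0.0296 0 0 0'
python3 - <<'E'
from h import *
st();w=snap("wrist","w17.png");d=snap("scene","c17.png");s=snap("side","s17.png")
im=np.hstack([cv2.resize(d["frame"][80:230,160:320,::-1],(480,450),interpolation=cv2.INTER_CUBIC)[:, :400],cv2.resize(s["frame"][60:210,320:480,::-1],(480,450),interpolation=cv2.INTER_CUBIC)[:,:400]]);cv2.imwrite("pics/p17.png",im)
st()
E
```

```text
t: 18.77
tool_pos: [0.45, -0.2658, 0.0844]
ee_rot: [0.075, 3.14, 0.0]
contact_force: [0.1, -0.3, -0.4]
finger_gap: 0.0321
t 18.77 tcp [ 0.45   -0.2658  0.0844] jaw 177.26 deg tilt 0.02 z [ 0.  0. -1.] F [ 0.1 -0.3 -0.4] gap 0.0321 q6 0.17
t 18.92 tcp [ 0.4489 -0.2658  0.0839] jaw 177.12 deg tilt 0.17 z [-0.003  0.001 -1.   ] F [-0.4  0.3 -0.1] gap 0.0314 q6 0.17
```

View pics/w17.png

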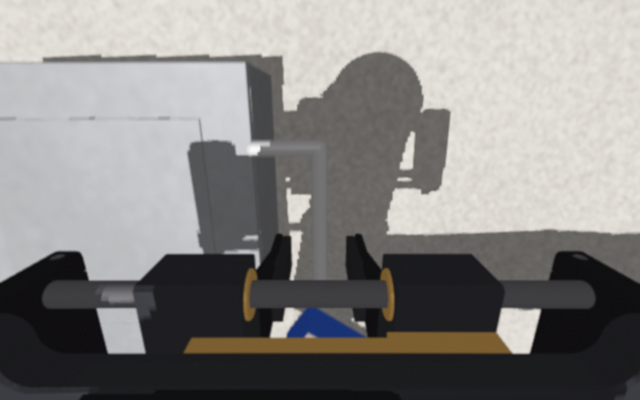

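View pics/p17.png

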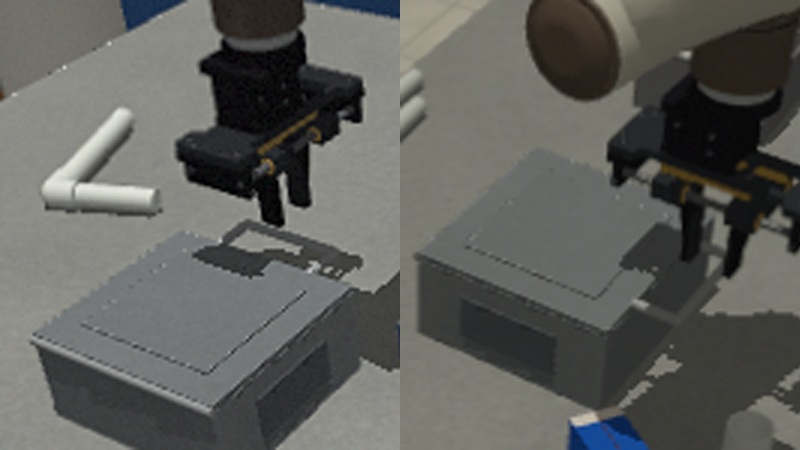

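```bash
python3 -m jog '0.36 0 0 -0.015 0 0 0;0.36 0 0 -0.015 0 0 0;0.36 0 0 -0.015 0 0 0;0.36 0 0 -0.015 0 0 0;0.36 0 0 -0.01 0 0 0'
python3 - <<'E'
from h import *
st();w=snap("wrist","w18.png");d=snap("scene","c18.png");s=snap("side","s18.png")
im=np.hstack([cv2.resize(d["frame"][80:230,160:320,::-1],(480,450),interpolation=cv2.INTER_CUBIC)[:, :400],cv2.resize(s["frame"][60:210,320:480,::-1],(480,450),interpolation=cv2.INTER_CUBIC)[:,:400]]);cv2.imwrite("pics/p18.png",im)
st()
E
```

```text
t: 19.33
tool_pos: [0.449, -0.2661, 0.0491]
ee_rot: [-0.08, -3.14, -0.001]
contact_force: [-0.2, -0.3, -0.9]
finger_gap: 0.0316
t 19.33 tcp [ 0.449  -0.2661  0.0491] jaw 177.09 deg tilt 0.06 z [-0.001  0.    -1.   ] F [-0.2 -0.3 -0.9] gap 0.0316 q6 0.17
t 19.48 tcp [ 0.449  -0.2666  0.0496] jaw 177.07 deg tilt 0.07 z [-0.001  0.    -1.   ] F [-0.2 -0.2  0.2] gap 0.0312 q6 0.17
```

View pics/w18.png

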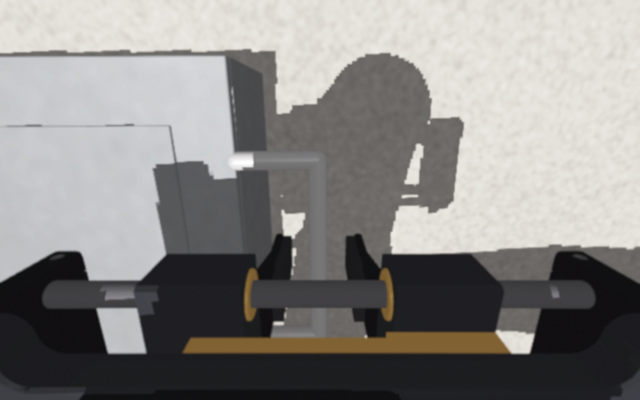

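View pics/p18.png

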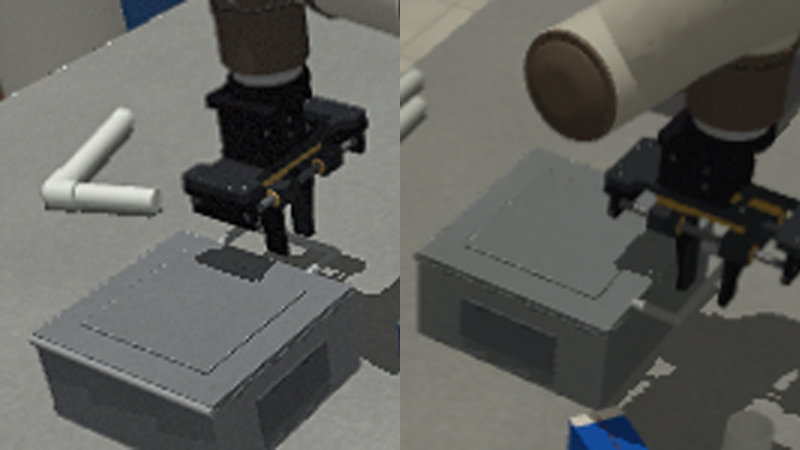

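```bash
python3 -m jog '0.36 0 0 -0.01 0 0 0;0.36 0 0 -0.01 0 0 0;0.36 0 0 -0.01 0 0 0;0.36 0 0 -0.009 0 0 0;0.36 0 0 0 0 0 0'
python3 -m jog '0 0 0 0 0 0 0;0 0 0 0 0 0 0;0 0 0 0 0 0 0;0 0 0 0 0 0 0;0 0 0 0 0 0 0'
python3 -m jog '0 0 0 0 0 0 0;0 0 0 0 0 0 0;0 0 0 0 0 0 0;0 0 0 0 0 0 0;0 0 0 0 0 0 0'
python3 - <<'E'
from h import *
st();w=snap("wrist","w19.png");d=snap("scene","c19.png");s=snap("side","s19.png")
im=np.hstack([cv2.resize(d["frame"][80:230,160:320,::-1],(480,450),interpolation=cv2.INTER_CUBIC)[:, :400],cv2.resize(s["frame"][60:210,320:480,::-1],(480,450),interpolation=cv2.INTER_CUBIC)[:,:400]]);cv2.imwrite("pics/p19.png",im)
st()
E
```

```text
t: 19.9
tool_pos: [0.4485, -0.2665, 0.0294]
ee_rot: [-0.081, -3.138, -0.001]
contact_force: [0.1, 0.1, -0.1]
finger_gap: 0.0314
t: 20.32
tool_pos: [0.4494, -0.2668, 0.0309]
ee_rot: [0.08, 3.14, -0.0]
contact_force: [-1.0, -0.3, 0.7]
finger_gap: 0.0084
t: 20.73
tool_pos: [0.4494, -0.2667, 0.0308]
ee_rot: [0.08, 3.14, -0.0]
contact_force: [-1.5, 0.8, 3.1]
finger_gap: 0.0086
t 20.73 tcp [ 0.4494 -0.2667  0.0308] jaw 177.07 deg tilt 0.01 z [ 0. -0. -1.] F [-1.5  0.8  3.1] gap 0.0086 q6 0.17
t 20.88 tcp [ 0.4494 -0.2667  0.0308] jaw 177.06 deg tilt 0.01 z [ 0. -0. -1.] F [-1.4  0.9  2.5] gap 0.0084 q6 0.17
```

View pics/w19.png

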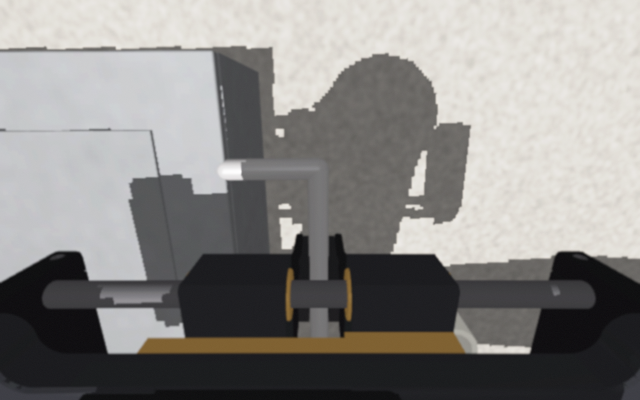

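View pics/p19.png

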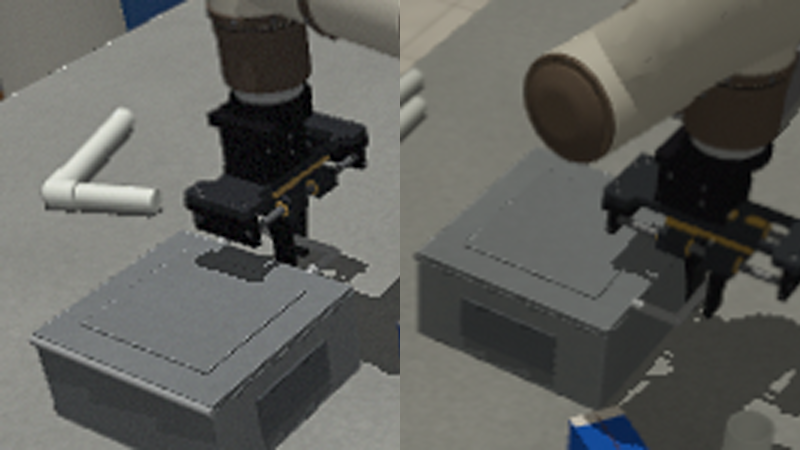

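```bash
python3 - <<'E'
from h import *
s=cams.camera("side")
for z in (.05,.06,.07,.08,.09):
    print(z,[np.round(proj(s,np.array([x,y,z]))[0],1).tolist() for x in (.445,.43) for y in (-.257,-.276)])
cv2.imwrite("pics/s20.png",cv2.resize(s["frame"][110:180,380:460,::-1],None,fx=8,fy=8,interpolation=cv2.INTER_CUBIC))
E
```

```text
0.05 [[419.7, 169.1], [422.5, 165.3], [424.7, 171.0], [427.5, 167.2]]
0.06 [[420.1, 166.3], [423.0, 162.5], [425.2, 168.2], [428.0, 164.4]]
0.07 [[420.6, 163.5], [423.4, 159.7], [425.6, 165.4], [428.5, 161.5]]
0.08 [[421.0, 160.6], [423.9, 156.9], [426.1, 162.5], [428.9, 158.7]]
0.09 [[421.4, 157.7], [424.3, 154.0], [426.6, 159.6], [429.4, 155.8]]
```

View pics/s20.png

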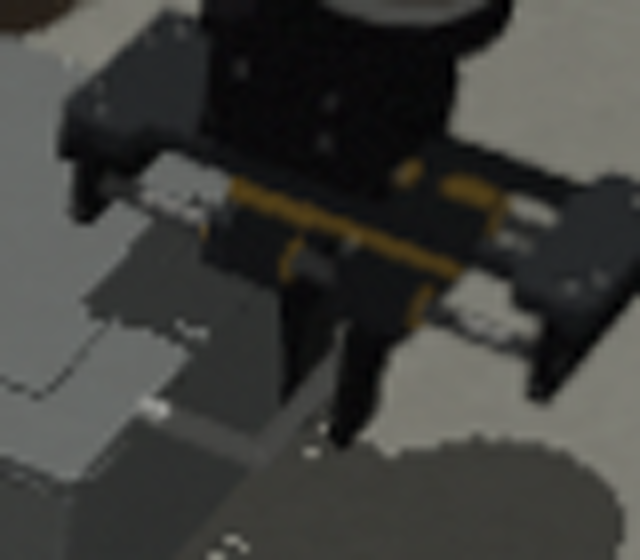

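```bash
python3 -m jog '0.3 0 0 0 0 0 0;0.3 0 0 0 0 0 0;0.3 0 0 0.01 0 0 0;0.3 0 0 0.01 0 0 0;0.3 0 0 0 0 0 0'
python3 -m jog '0 0 0 0 0 0 0;0 0 0 0 0 0 0;0 0 0 0 0 0 0;0 0 0 0 0 0 0;0 0 0 0 0 0 0'
python3 -m jog '0 0 0 0 0 0 0;0 0 0 0 0 0 0;0 0 0 0 0 0 0;0 0 0 0 0 0 0;0 0 0 0 0 0 0'
```

```text
t: 21.35
tool_pos: [0.4503, -0.267, 0.0416]
ee_rot: [0.08, 3.138, -0.001]
contact_force: [0.2, -0.1, 0.2]
finger_gap: 0.025
t: 21.77
tool_pos: [0.4493, -0.2666, 0.0404]
ee_rot: [-0.081, -3.14, -0.0]
contact_force: [-1.1, 0.1, -0.7]
finger_gap: 0.0088
t: 22.18
tool_pos: [0.4493, -0.2667, 0.0404]
ee_rot: [-0.081, -3.141, -0.0]
contact_force: [0.7, 0.0, -1.3]
finger_gap: 0.0091
```

```bash
python3 - <<'E'
import numpy as np
t=np.radians(np.arange(0,61,4)); u=-.242*np.cos(t)+.003*np.sin(t); z=.242*np.sin(t)+.003*np.cos(t)
for a,b in zip(np.diff(u),np.diff(z)): print("%.4f %.4f %.4f"%(a*.9986/.5,-a*.053/.5,b/.5))
E
```

```text
0.0016 -0.0001 0.0337
0.0039 -0.0002 0.0336
0.0063 -0.0003 0.0332
0.0086 -0.0005 0.0327
0.0108 -0.0006 0.0320
0.0130 -0.0007 0.0312
0.0152 -0.0008 0.0302
0.0172 -0.0009 0.0290
0.0192 -0.0010 0.0278
0.0211 -0.0011 0.0264
0.0229 -0.0012 0.0248
0.0246 -0.0013 0.0232
0.0261 -0.0014 0.0214
0.0275 -0.0015 0.0195
0.0288 -0.0015 0.0175
```

```bash
python3 -m jog '0 0.0016 -0.0001 0.0337 0 0 0;0 0.0039 -0.0002 0.0336 0 0 0;0 0.0063 -0.0003 0.0332 0 0 0;0 0.0086 -0.0005 0.0327 0 0 0;0 0.0108 -0.0006 0.032 0 0 0'
python3 - <<'E'
from h import *
st();w=snap("wrist","w21.png");d=snap("scene","c21.png");s=snap("side","s21.png")
im=np.hstack([cv2.resize(d["frame"][80:230,160:320,::-1],(480,450),interpolation=cv2.INTER_CUBIC)[:, :400],cv2.resize(s["frame"][60:210,320:480,::-1],(480,450),interpolation=cv2.INTER_CUBIC)[:,:400]]);cv2.imwrite("pics/p21.png",im)
st()
E
```

```text
t: 22.6
tool_pos: [0.4645, -0.2673, 0.1233]
ee_rot: [-0.081, -3.139, -0.001]
contact_force: [2.5, -0.9, -3.6]
finger_gap: 0.0091
t 22.60 tcp [ 0.4645 -0.2673  0.1233] jaw 177.03 deg tilt 0.07 z [-0.001  0.001 -1.   ] F [ 2.5 -0.9 -3.6] gap 0.0091 q6 0.17
t 22.75 tcp [ 0.4644 -0.2673  0.123 ] jaw 177.04 deg tilt 0.03 z [-0.  0. -1.] F [-1.5 -0.4 -2.7] gap 0.0088 q6 0.17
```

View pics/p21.png

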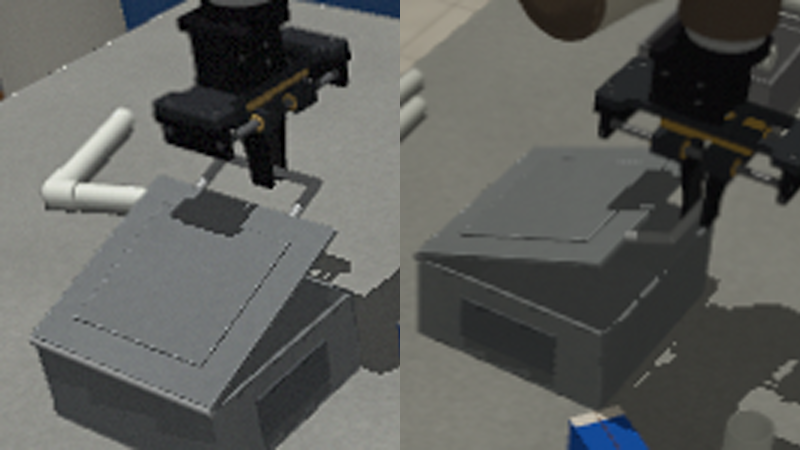

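The lid is following, at about 20°, with low forces. Continuing along the arc.

```bash
python3 -m jog '0 0.013 -0.0007 0.0312 0 0 0;0 0.0152 -0.0008 0.0302 0 0 0;0 0.0172 -0.0009 0.029 0 0 0;0 0.0192 -0.001 0.0278 0 0 0;0 0.0211 -0.0011 0.0264 0 0 0'
python3 - <<'E'
from h import *
st();d=snap("scene","c22.png");s=snap("side","s22.png")
im=np.hstack([cv2.resize(d["frame"][60:210,160:320,::-1],(480,450),interpolation=cv2.INTER_CUBIC)[:, :400],cv2.resize(s["frame"][40:190,320:480,::-1],(480,450),interpolation=cv2.INTER_CUBIC)[:,:400]]);cv2.imwrite("pics/p22.png",im)
st()
E
```

```text
t: 23.17
tool_pos: [0.5038, -0.2689, 0.1939]
ee_rot: [-0.082, -3.131, -0.004]
contact_force: [-5.4, 2.0, 1.1]
finger_gap: 0.0089
t 23.17 tcp [ 0.5038 -0.2689  0.1939] jaw 177.01 deg tilt 0.59 z [-0.01   0.003 -1.   ] F [-5.4  2.   1.1] gap 0.0089 q6 0.16
t 23.27 tcp [ 0.5056 -0.2692  0.1957] jaw 177.08 deg tilt 0.36 z [-0.006  0.001 -1.   ] F [-7.3  2.4  3.9] gap 0.0090 q6 0.16
```

View pics/p22.png

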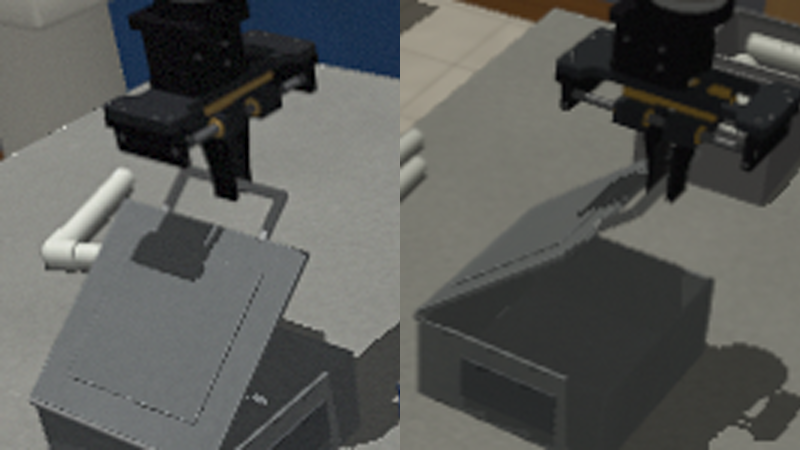

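```bash
python3 -m jog '0 0.0229 -0.0012 0.0248 0 0 0;0 0.0246 -0.0013 0.0232 0 0 0;0 0.0261 -0.0014 0.0214 0 0 0;0 0.0275 -0.0015 0.0195 0 0 0;0 0.0288 -0.0015 0.0175 0 0 0'
python3 -m jog '0 0 0 0 0 0 0;0 0 0 0 0 0 0;0 0 0 0 0 0 0;0 0 0 0 0 0 0;0 0 0 0 0 0 0'
cat > lid.py <<'E'
from h import *
s0=st();d=cams.camera("scene");s=cams.camera("side");w=cams.camera("wrist");import pickle;pickle.dump((d,s,w),open("lid.pkl","wb"))
im=np.hstack([cv2.resize(d["frame"][40:240,150:310,::-1],None,fx=2.5,fy=2.5,interpolation=cv2.INTER_CUBIC),cv2.resize(s["frame"][10:210,310:470,::-1],None,fx=2.5,fy=2.5,interpolation=cv2.INTER_CUBIC)]);cv2.imwrite("pics/p23.png",im)
ps,pd=tip_of(d,"pull_mid"),tip_of(s,"pull_mid"); hs,hd=tip_of(d,"lid_hinge"),tip_of(s,"lid_hinge")
for a in ps[:2]: print("S",a)
for a in pd[:2]: print("D",a)
if ps and pd: P,e=tri(d,ps[0]["point"][::-1],s,pd[0]["point"][::-1]);print("pull",P,e)
if hs and hd: H,e=tri(d,hs[0]["point"][::-1],s,hd[0]["point"][::-1]);print("hinge",H,e)
st()
E
python3 lid.py
```

```text
t: 23.68
tool_pos: [0.5698, -0.2725, 0.2495]
ee_rot: [-0.08, -3.134, -0.002]
contact_force: [-5.5, 6.3, 5.9]
finger_gap: 0.0092
t: 24.1
tool_pos: [0.5705, -0.2726, 0.2496]
ee_rot: [-0.079, -3.137, -0.001]
contact_force: [-6.7, 3.9, 8.1]
finger_gap: 0.0086
t 24.10 tcp [ 0.5705 -0.2726  0.2496] jaw 177.10 deg tilt 0.22 z [-0.004  0.001 -1.   ] F [-6.7  3.9  8.1] gap 0.0086 q6 0.14
S {'point': [112.2, 214.5], 'conf': 0.93}
D {'point': [75.7, 385.9], 'conf': 0.81}
D {'point': [282.7, 264.3], 'conf': 0.7}
pull [ 0.57549747 -0.27234072  0.29521108] 0.006518532307588499
hinge [0.60947517 0.14300451 0.22109296] 0.3744687954516213
t 24.45 tcp [ 0.5704 -0.2726  0.2496] jaw 177.09 deg tilt 0.22 z [-0.004  0.001 -1.   ] F [-6.2  4.6  9.4] gap 0.0088 q6 0.14
```

View pics/p23.png

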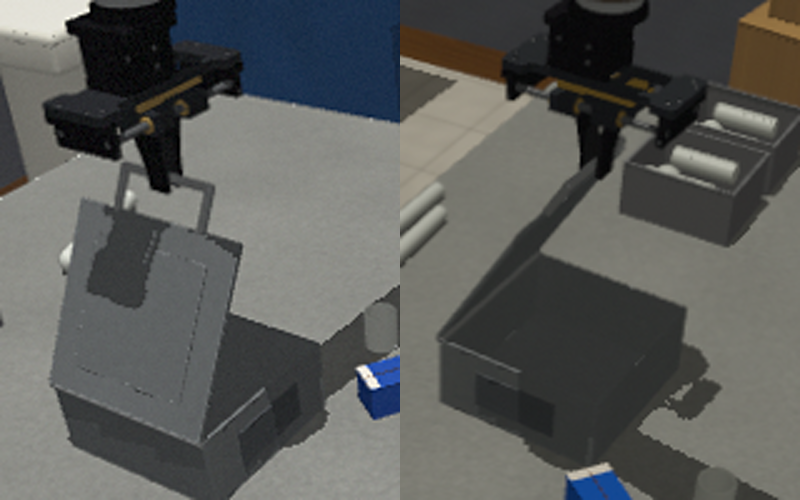

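```bash
python3 - <<'E'
from h import *
import pickle
from scipy.optimize import least_squares
d,s,w=pickle.load(open("lid.pkl","rb"))
def pts(v):
    x,y,yaw,th=v; u=np.array([np.cos(yaw),np.sin(yaw),0]);n=np.array([-u[1],u[0],0]);H=np.array([x,y,.091])
    f=lambda r,h,q:H+n*q+(-u*np.cos(th)+np.array([0,0,1])*np.sin(th))*r+(u*np.sin(th)+np.array([0,0,1])*np.cos(th))*h
    return f
# observed in scene (top surface h~.006): far/near corners; side handles
def pred(v):
    f=pts(v); P=np.array([f(.2,.003,-.105),f(.2,.003,.105),f(0,.003,-.105),f(0,.003,.105)]); return P
obs=np.array([[182,120],[247.2,136.8],[170.8,192.8],[232,216.8]])
f=pts([.6907,-.2762,-.055,1.05]); 
hb=lambda v:[proj(d,np.array([pts(v)(.242,.003,q)]))[0] for q in(-.055,.055)]
res=least_squares(lambda v:np.r_[(proj(d,pred(v))-obs).ravel(),(v[0]-.6907)/.002,(v[1]+.2762)/.002,(v[2]+.055)/.02],[.6907,-.2762,-.055,1.05])
print(res.x,np.degrees(res.x[3]),np.round(res.fun,1)); print(hb(res.x))
a=d["frame"][:,:,::-1].copy();b=s["frame"][:,:,::-1].copy()
for th,col in((res.x[3],(0,255,0)),):
    v=[*res.x[:3],th]; F=pts(v)
    for c,im in((d,a),(s,b)):
        p=np.round(proj(c,np.array([F(0,.003,-.105),F(.2,.003,-.105),F(.2,.003,.105),F(0,.003,.105)]))).astype(int);cv2.polylines(im,[p],True,col,1)
        p=np.round(proj(c,np.array([F(.2,.003,-.055),F(.242,.003,-.055),F(.242,.003,.055),F(.2,.003,.055)]))).astype(int);cv2.polylines(im,[p],False,(0,255,255),1)
cv2.imwrite("pics/p24.png",np.hstack([cv2.resize(a[40:240,150:310],None,fx=2.5,fy=2.5),cv2.resize(b[10:210,310:470],None,fx=2.5,fy=2.5)]))
E
```

```text
[ 0.69046317 -0.27425705 -0.03213573  1.04683548] 59.97925481870924 [ 0.5 -1.4 -0.4  0.  -0.4 -0.1 -0.9  0.  -0.1  1.   1.1]
[array([199.64664355, 106.09853305]), array([233.71512962, 114.89709275])]
```

View pics/p24.png

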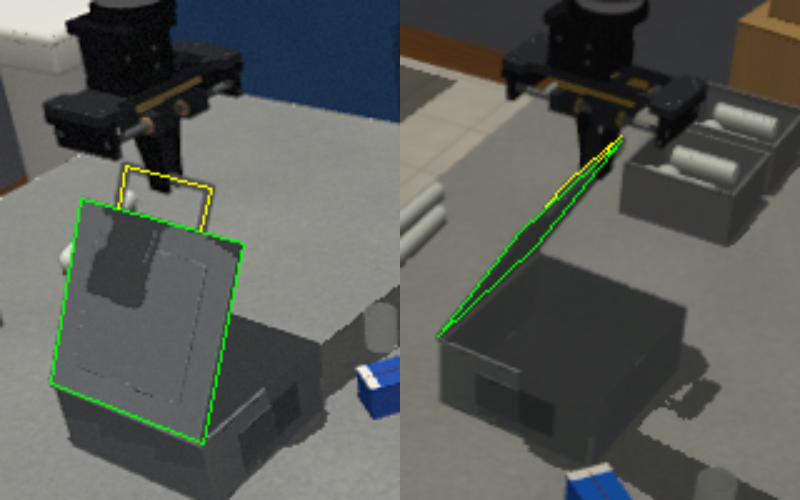

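```bash
python3 -m jog '0 0 0 0 0 0 0;0 0 0 0 0 0 0;0 0 0 0 0 0 0;0 0 0 0 0 0 0;0 0 0 0 0 0 0'
python3 - <<'E'
from h import *
st();d=snap("scene","c25.png");s=snap("side","s25.png");print(np.round(monitor.state()["joint_vel"],4))
E
```

```text
t: 24.87
tool_pos: [0.5704, -0.2726, 0.2496]
ee_rot: [-0.08, -3.137, -0.001]
contact_force: [-6.2, 4.4, 9.1]
finger_gap: 0.009
t 24.87 tcp [ 0.5704 -0.2726  0.2496] jaw 177.09 deg tilt 0.22 z [-0.004  0.001 -1.   ] F [-6.2  4.4  9.1] gap 0.0090 q6 0.14
[ 0.0002 -0.0002  0.0004 -0.0008 -0.0002 -0.0008]
```

View pics/c25.png

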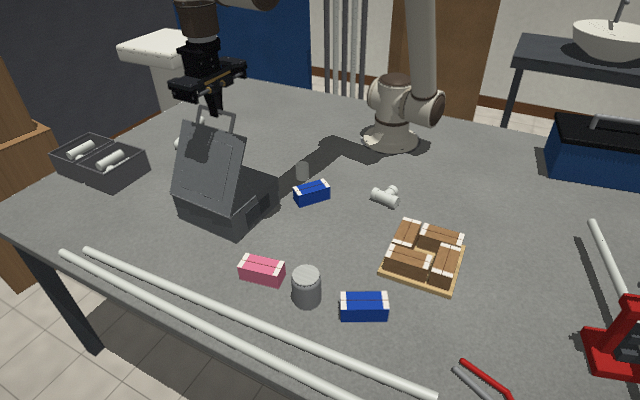

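The picture shows the pinwheel complete (around 255,425) and the lid up in the gripper. The tee, coupling and tin haven't moved. Handing in.

```bash
python3 -c "
from bench import workorder
print(workorder.sign_off())"
```

```text
the job is handed in; nothing more can be done
None
```

I laid both loose cartons flat in the two empty outlines, let go of them, then lifted the chest lid by its bar handle. I handed the job in at about 25 s, still holding the handle; the hand-in gave no verdict.

**Lid:** it measured 60.0° from its corners in the scene picture and 60.4° from how far the gripper had moved. The arm was at rest, with the bar pinched between the fingers (9 mm opening). A steady push of about 12 N remained along the lid's radius, well under the limits.

**Cartons:** the last pictures show all four in a pinwheel. Overlays of the outlines matched to within a few millimetres. By eye, the tee, coupling and tin had not moved.

**Disagreements:**
- **Finger length:** the reported tool tip was about 34 mm lower than the fingertips seen in the pictures. My first attempt to grip a carton closed in the air above it without touching anything, and I corrected all later heights for this.
- **Board position:** the wrist camera put the board about 2 mm from my first fit, and I used the wrist value for the second carton.
- **Hinge point:** at the end the network gave a useless position for the hinge, so I relied on the lid's corners instead.

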